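Clamp a two-part plaster mould with the ratchet press

ROBOT

A 7-joint arm with a two-finger parallel gripper is mounted at the origin on the work surface. World frame = base frame: x ahead of the robot, y to its left, z up, the work surface at z = 0. Lengths are in mm, angles in rad, forces in N, time in s.
With the tool pointing down it reaches from about 400 to 875 mm from the base axis. Payload 4.4 kg.
Tool frame: the origin (TCP) lies between the finger pads; the fingertips stand 22 mm ahead of it and the grasp point (between the pads) lies 3 mm ahead of it; z points along the fingers, y is the line along which they close (so a half turn about z gives the same grasp; the last joint's range is limited). The gripper opens to 85 mm and grips with 20 to 120 N. Pads are 22 mm wide; open, the fingers measure 114 mm over their backs; the gripper's body (76 mm by 85 mm) begins 54 mm behind the grasp point. The pads swing forward as they close: fully open they stand 13 mm farther back than shut.
Start: joints at [-1.392, 0.628, 0.038, 1.517, -0.027, 0.996, -0.02], TCP at [157.511, 630.641, 253.313] pointing down, gripper open.
Joint ranges: [-3.06, 3.06], [-0.37, 2.12], [-1.25, 1.32], [0.18, 2.47], [-1.1, 4.24], [0.23, 1.98], [-2.94, 2.94]. Speed limits (rad/s): [2.57, 2.57, 3.14, 3.14, 3.14, 3.14, 3.14].

INTERFACE

Orientations are given as [roll, pitch, yaw] about the fixed x, y, z axes, in that order (R = Rz(yaw) Ry(pitch) Rx(roll)).
In Python, from cell import ctrl gives the robot as it stands.
- The arm moves only by the tool step_arm, never from a script. Its argument "plan" is a list of rows, each an object of numbers: "dx", "dy", "dz": the shift along the tool's x, y, z scaled (see below); "ax", "ay", "az": the turn, a rotation vector about the tool's x, y, z scaled (see below); "gripper": the opening, from 0 (shut) to 1 (fully open). A call has 1 to 20 rows; each row shifts and turns the commanded pose from where the row before left it, along the tool's axes as they then stand; what a row does not reach is not made up. The controller multiplies each number of a shift by 0.3 m and each number of a turn by 90 degrees. A row lasts 1/8 s, in which the tool goes at most 62.5 mm and 10.7 degrees, less where a joint would pass 70% of its speed; a pose out of reach is approached as far as the arm can. A call with a number of a shift or a turn outside -1 to 1 is refused whole. A call with a gripper value outside its range is refused whole. The fingers move at their own pace and stop on an object; the grip force is fixed at half the most. Time passes only in rows, so rows that do not move let the fingers close. It gives the time, the measured TCP pose, the force, the opening and the grip force at its end, in the units of the state.
- ctrl.read_state(): the state, without advancing time (a new reading comes with each control period).
- ctrl.get_image(name): name is "scene" or "top"; returns a dict with "color" (480x640x3 uint8, red, green, blue), "range_z" (480x640 float32, mm along the optical axis (not along the pixel's ray), 0 where there is no reading), "fx", "fy", "cx", "cy" (pixels), "T" (4x4, takes a point from camera to world coordinates). Camera axes: x right, y down, z forward; pixel columns grow to the right and rows downward; lengths in mm; the calibration is good to about 2 mm. A picture is of the moment at which its call begins.
- ctrl.finish_job(): hands the job in; it is judged then, once.
The state is a dict: "clock": time; "qpos": joint angles; "qd": joint speeds; "tau": joint torques, N m; "eef_pos": TCP position; "tool_rot": TCP orientation; "force": force on the tool from outside, world axes, zero at the start; "torque": the same for the moment, N m; "width": finger opening in mm; "gripper_force": force on a finger pad.
Only numpy, scipy, OpenCV 4.12 (cv2) and the standard library are available. Lean on these libraries where they do the work, as an engineer would, in place of code of your own. Each camera call takes 0.05 s, during which the arm holds its last target. There are 200 camera calls.

TASK

Set the loose plaster half down, without dropping it, upright in the clamp's bed, between the rails, pour-hole side facing the fixed half, and let go. Then take the lever's black handle and pump it in full strokes, gently up to its rubber stops, until the sprung foot presses the halves firmly together, with 20 to 40 N: stop at the first click that squeezes the foot's spring, as one click more would crack the plaster. Leave the lever back at its rear stop, and leave the bowl, jar and brush alone.

Things in the scene. Friction and masses are not known exactly. Their poses are not given: they have to be found in the camera images.
- clamp: Bench clamp fixed to the table, green base plate 360 x 110 x 10 mm spanning x -210..150, y -55..55 mm of its frame. Origin: table level, z up; its x is the direction in which the ram pushes. At the +x end the fixed mould half stands before a steel fence; at the -x end are the ram, the ratchet and the red lever. It may stand shifted and turned.
- bed: The clamp's aluminium bed. Origin: on its floor (12 mm above the table), on the centre line, at clamp x = 45 mm: a good place for the loose half's origin (the fixed half's face is at bed x = +40 to +44 mm, differing from time to time). Axes as the clamp's. Two rails, 14 mm high and 8 mm thick, inner faces at y = -32.5 and +32.5 mm, run from x = -65 to +40 mm.
- ram_line (a point): Point on the ram's line of travel (clamp x -90, y 0, z 38 mm). A toothed ram runs along it, a black foot (50 mm wide, z 18..58 mm) ahead. At the start the foot's face is anywhere from 33 to 54 mm behind the bed origin, tooth phase unknown. Foot spring: 4 N per mm, seen as the yellow rod (20 mm when free) getting shorter. Closing the mould squeezes it 6 to 10 mm.
- half_a: Fixed mould half, off-white plaster, 40 x 60 x 70 mm (x, y, z), bolted to the clamp before the fence (place differs by 4 mm along x). Origin: centre of its underside; axes as the clamp's. Its parting face is its -x side, with half of the dark pour hole at the top edge.
- half_a_face (a point): Centre of the fixed half's parting face (its -x side), 35 mm above the bed floor.
- half_b: Loose mould half, off-white plaster block 45 x 60 x 70 mm (x, y, z), 0.2 to 0.4 kg, standing upright on the table. Origin: centre of its underside, z up. Its parting face is its +x side, with half of the dark pour hole (28 mm wide) at the top edge; in the bed its +x points along the clamp's +x. Grip it across its 60 mm width (y), above the rails; 2.5 mm play to each rail.
- half_b_face (a point): Centre of the loose half's parting face (its +x side), 35 mm above its underside. When the mould is closed it meets half_a_face.
- lever_grip (a point): Point on the axis of the black handle, 115 mm above the table: an upright round post 24 mm thick, z 84 to 142 mm, at the end of the red lever bar (z 72..82 mm). It runs level on a circle of 150 mm radius about the pivot. The driving pawl is 45 mm from the pivot, so ram force = 3.3 x handle force. Free running takes 1 to 3 N at the handle, the closing click 8 to 17 N.
- lever (a joint): Lever angle a, rad: 0 at the rear stop, 0.38 at the front stop (forward = clamp +x). Pivot to handle in the clamp frame: (sin(a-0.19), cos(a-0.19)). Stays where left. A full stroke, stop to stop, moves the ram one 12 mm tooth: the holding pawl clicks 0.06 rad (loaded: only 0.02) before the front stop; the driving pawl drops behind the next tooth 0.04 to 0.1 rad before the rear stop.
- stops: Two black rubber stop posts (10 mm thick, 86 mm tall) on the clamp, one either side of the lever, 90 mm from its pivot. Origin: on the pivot axis at table level (clamp x -140, y -45 mm); axes as the clamp's. A handle force of 24 N gives 40 N on a post.
- bowl: Bystander: terracotta bowl, 84 mm across, 45 mm high. Origin: centre of its underside.
- glaze: Bystander: jar with a blue cap, 64 mm across, 85 mm high. Origin: centre of its underside.
- brush: Bystander: brush lying on the table, 170 mm long along its x. Origin: at its middle, on the underside.
Not all that is in view belongs to the job. What is shaped like the half_b but green or yellow is not meant.

How it is judged:
By the outcome, as a careful person would: the job done as asked, in the order asked, and still so for the second after the job is handed in, with the robot touching nothing.
It also fails if it takes over 72 s, if anything falls off the work surface, if the arm or the gripper's body presses on something with over 40 N, if the wrist force passes 120 N, or if a joint passes its speed limit or range.

## Working session

There is one attempt and no reset: what is moved stays moved. The work goes in short steps, Python scripts to look and compute and a tool call to move; the robot and the scene stay as the last step left them, time stands still between calls to the robot, and variables do not carry over. Pictures are saved under pics/ and viewed, at most 10 in all, crops included, and the job is handed in when it is done.

Besides the shell and the picture viewer there is one more tool, called by a JSON object that holds its "method" and its "body", one argument or row to a line. step_arm: Moves the arm, as the interface text tells. Shifts and turns lie within -1 to 1; 1 stands for 0.3 m of shift or 90 degrees of turn. Its arguments: {"type":"object","properties":{"plan":{"type":"array"}},"required":["plan"]}

```bash
mkdir -p pics; ls
python3 - <<'E'
from cell import ctrl
import cv2,numpy as np
for n in("scene","top"):
    i=ctrl.get_image(n);np.savez(f"{n}0.npz",**i)
    cv2.imwrite(f"pics/{n}0.png",i["color"][:,:,::-1]);print(n,i["fx"],i["cx"],i["cy"],i["T"].round(3).tolist())
print(ctrl.read_state())
E
```

```text
pics
scene 534.8771867382716 315.20517733467784 235.71339019060616 [[0.367, 0.762, -0.534, 1164.812], [0.93, -0.293, 0.221, -131.901], [0.012, -0.578, -0.816, 966.174], [0.0, 0.0, 0.0, 1.0]]
top 545.8544828245865 320.4899709803451 244.19114204669197 [[-0.007, -0.977, 0.215, 334.585], [-1.0, 0.006, -0.004, 84.076], [0.003, -0.215, -0.977, 1218.016], [0.0, 0.0, 0.0, 1.0]]
{'clock': 0.1, 'qpos': array([-1.39182167,  0.62926295,  0.03844918,  1.51825239, -0.02697745,
        0.99630534, -0.01996757]), 'qd': array([ 0.00128866, -0.00043449,  0.00158231, -0.00214904,  0.00062936,
        0.00131487,  0.00156675]), 'tau': array([ 4.29152526e-03, -5.64523387e+01,  1.23039946e+00, -1.93972725e+01,
        1.11842100e-02,  5.39739951e-03,  2.16930874e-05]), 'eef_pos': array([157.3724295 , 630.12887983, 252.48006195]), 'tool_rot': array([-3.13988318e+00,  3.89016243e-05,  2.89685951e+00]), 'force': array([ 0.68283121,  0.31454857, -0.42310814]), 'torque': array([ 0.01429755, -0.00911416, -0.02272816]), 'gripper_force': 0.0, 'width': 85.34628532940683}
```

View pics/scene0.png

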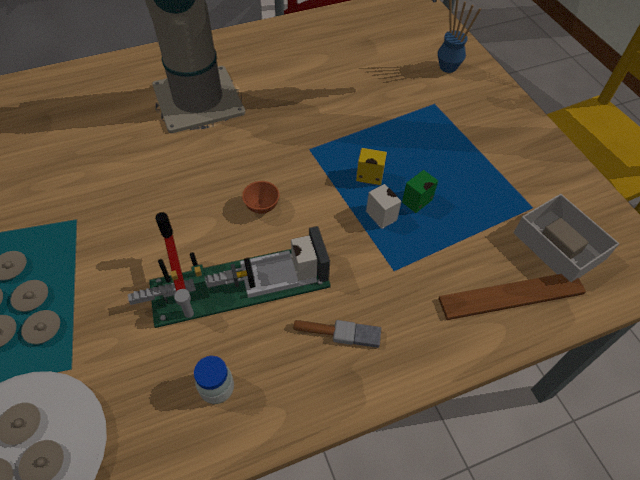

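View pics/top0.png

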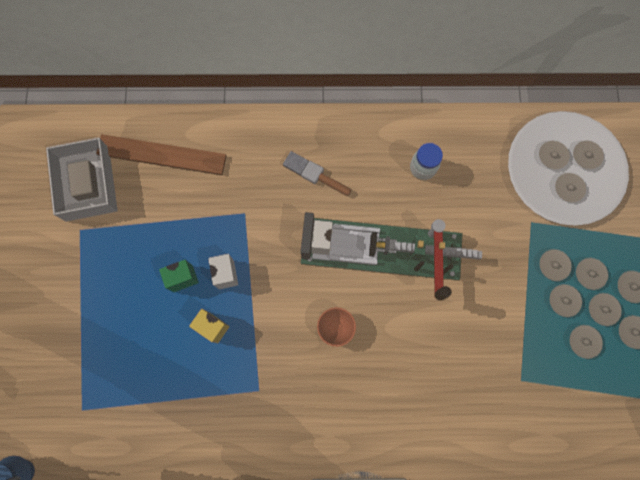

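White block at scene (384,206) / top (222,271) is off-white on the mat; green (420,190) and yellow (371,166) are decoys of the same shape. The white one fits. Next I'll take crops and point clouds.

```bash
cat > h.py <<'E'
import numpy as np,cv2
def load(n): return dict(np.load(f"{n}.npz"))
def cloud(i):
    v,u=np.mgrid[0:480,0:640];z=i["range_z"].astype(float)
    P=np.stack([(u-i["cx"])*z/i["fx"],(v-i["cy"])*z/i["fy"],z,np.ones_like(z)],-1)@i["T"].T
    P[z==0]=np.nan
    return P[...,:3]
def proj(i,p):
    q=np.linalg.inv(i["T"])@np.r_[p,1];return i["fx"]*q[0]/q[2]+i["cx"],i["fy"]*q[1]/q[2]+i["cy"]
E
python3 - <<'E'
from h import *
s,t=load("scene0"),load("top0")
for p in([0,0,0],[157,630,253]): print(proj(s,p),proj(t,p))
def crop(i,u0,v0,u1,v1,f): return cv2.resize(i["color"][v0:v1,u0:u1,::-1],None,fx=f,fy=f,interpolation=cv2.INTER_CUBIC)
cv2.imwrite("pics/a.png",np.vstack([crop(s,120,200,340,330,3.6),]))
b=np.hstack([crop(s,340,140,450,240,3.6),crop(t,150,240,260,340,3.6)])
cv2.imwrite("pics/b.png",b)
cv2.imwrite("pics/c.png",crop(t,290,205,490,310,4))
for n,i in(("s",s),("t",t)):
    P=cloud(i)
    for lo,hi,name,box in ((60,85,"blocktops",(340,140,450,240) if n=="s" else (150,240,260,340)),):
        u0,v0,u1,v1=box;C=P[v0:v1,u0:u1];col=i["color"][v0:v1,u0:u1].astype(int)
        white=(col.max(-1)-col.min(-1)<45)&(col.mean(-1)>90)
        m=(C[...,2]>62)&(C[...,2]<85)&white
        Q=C[m];print(n,len(Q),Q.mean(0),cv2.minAreaRect(Q[:,:2].astype(np.float32)))
        m=(C[...,2]>62)&(C[...,2]<85); print(np.percentile(C[m][:,2],[5,50,95]))
        T=C[(abs(C[...,2])<12)]; print("table z",np.median(T[:,2]))
E
```

```text
(np.float64(197.785588519847), np.float64(98.94120153068323)) (np.float64(360.89927464944043), np.float64(531.2543560363794))
(np.float64(452.4236847309567), np.float64(-4.883610829812255)) (np.float64(-10.926185616929388), np.float64(476.75904774062064))
s 397 [537.43699765 287.5910528   69.2183162 ] ((534.464111328125, 289.9705810546875), (62.060508728027344, 45.86271286010742), 12.7349214553833)
[64.69617775 69.17743318 72.38539624]
table z 0.11382416733204082
t 556 [531.12494291 290.42014538  70.49463446] ((479.4654541015625, 305.7037658691406), (62.47792434692383, 183.1597137451172), 75.63522338867188)
[66.79868781 70.74382256 74.54947013]
table z 1.468171273709686
```

View pics/a.png

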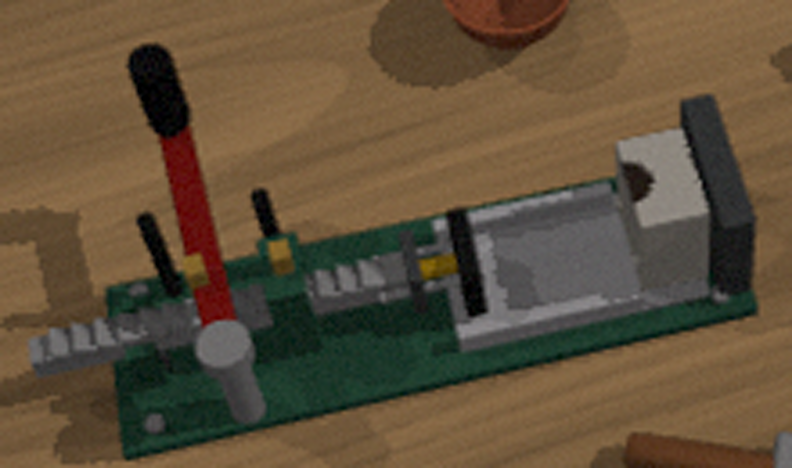

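View pics/b.png

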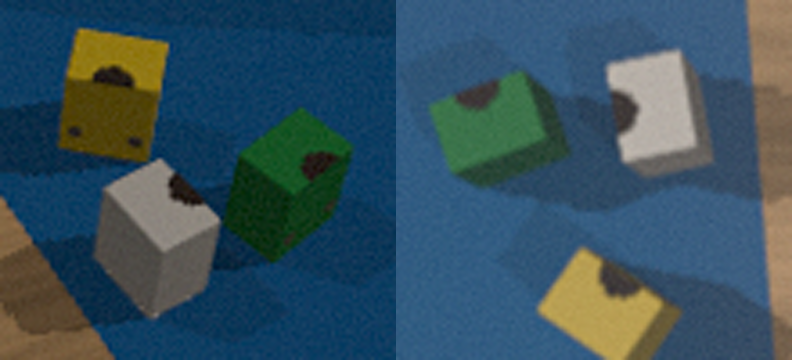

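View pics/c.png

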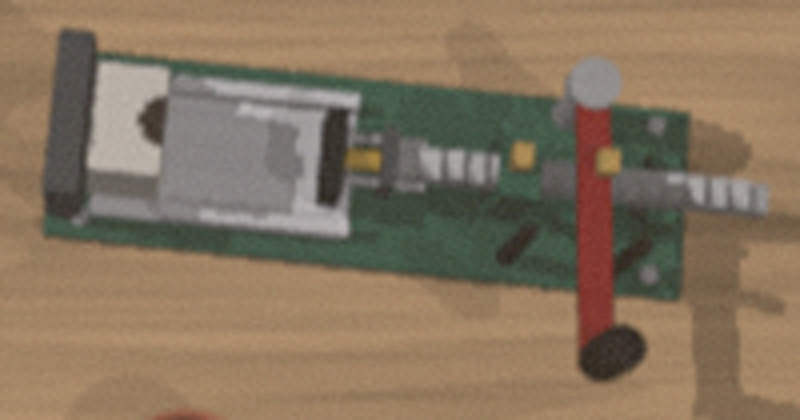

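The loose half is confirmed: its hole faces world +y, roughly the clamp's +x direction. Now I'll localise from corners read off the crops.

```bash
cat >> h.py <<'E'
def ray(i,u,v,z):
    d=i["T"][:3,:3]@np.array([(u-i["cx"])/i["fx"],(v-i["cy"])/i["fy"],1]);o=i["T"][:3,3]
    return (o+d*(z-o[2])/d[2])[:2]
def cr(U,V,f,u0,v0): return (U+.5)/f-.5+u0,(V+.5)/f-.5+v0
def rigid(A,B):
    A,B=np.array(A,float),np.array(B,float);a,b=A-A.mean(0),B-B.mean(0)
    y=np.arctan2((a[:,0]*b[:,1]-a[:,1]*b[:,0]).sum(),(a*b).sum())
    R=np.array([[np.cos(y),-np.sin(y)],[np.sin(y),np.cos(y)]]);t=B.mean(0)-R@A.mean(0)
    return t,y,(A@R.T+t-B)
E
python3 - <<'E'
from h import *
np.set_printoptions(precision=1,suppress=True)
s,t=load("scene0"),load("top0")
fa=lambda U,V:cr(U,V,3.6,120,200); fc=lambda U,V:cr(U,V,4,290,205)
bs=lambda U,V:cr(U,V,3.6,340,140); bt=lambda U,V:cr(U-396,V,3.6,150,240)
# clamp
M=[(-210,55),(-210,-55),(150,-55)];W=[ray(s,*fa(*p),10) for p in((107,285),(128,457),(755,312))]
print("clamp scene",*rigid(M,W))
M2=[(150,55),(-210,55),(-210,-55)];W2=[ray(t,*fc(*p),10) for p in((43,236),(682,299),(689,113))]
print("clamp top",*rigid(M2,W2))
# halves top z70: order (+x+y),(+x,-y),(-x,-y),(-x,+y)
h=[(22.5,30),(22.5,-30),(-22.5,-30),(-22.5,30)]
Wt=[ray(t,*bt(*p),70) for p in((624,163),(608,65),(682,50),(698,148))]
Ws=[ray(s,*bs(*p),70) for p in((161,158),(219,218),(162,250),(103,190))]
Ws=[Ws[k] for k in(0,1,2,3)]
print("half top",*rigid(h,Wt));print("half scene",*rigid(h,Ws))
# fixed half and handle in clamp coords (mean)
for i,f,r,fx,hd,pv in((s,fa,(M,W),[(617,142),(638,215),(708,212),(687,130)],(150,60),(224,340)),(t,fc,(M2,W2),[(160,177),(170,67),(96,62),(87,167)],(627,343),(594,80))):
    tt,y,_=rigid(*r);R=np.array([[np.cos(y),-np.sin(y)],[np.sin(y),np.cos(y)]])
    print([((ray(i,*f(*p),82)-tt)@R) for p in fx]); print("hand",(ray(i,*f(*hd),140)-tt)@R)
Q=cloud(t)
E
```

```text
clamp scene [597.3 -31.6] 1.4554067180665342 [[ 0.6 -1.2]
 [-1.4 -2.8]
 [ 0.8  4. ]]
clamp top [594.1 -30.1] 1.4620589552337624 [[-0.2  0.9]
 [-1.1  0.2]
 [ 1.3 -1.1]]
half top [534.1 291.1] 1.7638158719479318 [[-0.   0.4]
 [ 0.1  0.3]
 [-0.1 -0.1]
 [ 0.  -0.5]]
half scene [535.1 289.1] 1.7971124196681205 [[-1.6 -0.5]
 [ 1.6  1.1]
 [ 2.  -0.2]
 [-2.  -0.4]]
[array([87.3, 30.7]), array([ 87.1, -19.4]), array([124.6, -27.1]), array([127.3,  28.9])]
hand [-151.   105.8]
[array([86.9, 29.5]), array([ 87.5, -31.2]), array([127.4, -29.9]), array([126.1,  28.1])]
hand [-152.1  102. ]
```

{"method": "step_arm", "body": {
  "plan": [
    {"dx":-0.06,"dy":-0.032,"gripper":1},
    {"dx":-0.13,"dy":-0.069},
    {"dx":-0.13,"dy":-0.069},
    {"dx":-0.13,"dy":-0.069},
    {"dx":-0.13,"dy":-0.069},
    {"dx":-0.13,"dy":-0.069},
    {"dx":-0.13,"dy":-0.069},
    {"dx":-0.13,"dy":-0.069},
    {"dx":-0.13,"dy":-0.069},
    {"dx":-0.13,"dy":-0.069},
    {"dx":-0.13,"dy":-0.069},
    {"dx":-0.13,"dy":-0.069},
    {"az":0.1},
    {"az":0.1},
    {"az":0.1},
    {"az":0.1},
    {"az":0.1},
    {"az":0.1},
    {"az":0.1},
    {"az":0.02}
  ]
}}

```text
invalid input
```

```bash
cat >> h.py <<'E'
from scipy.spatial.transform import Rotation as Ro
def delta(st,p,yaw):
    # scaled deltas in current tool axes; turn to vertical tool at yaw
    R=Ro.from_euler("xyz",st["tool_rot"])
    d=R.inv().apply(np.array(p)-st["eef_pos"])/300
    r=(R.inv()*Ro.from_euler("xyz",[np.pi,0,yaw])).as_rotvec()/(np.pi/2)
    return d.round(4),r.round(4)
E
python3 - <<'E'
from h import *;from cell import ctrl
s=ctrl.read_state();print(s["clock"],s["eef_pos"],s["tool_rot"],s["force"],s["width"],s["qpos"])
print(delta(s,[534.5,290.3,130],1.775))
E
```

```text
0.1 [157.3724295  630.12887983 252.48006195] [-3.13988318e+00  3.89016243e-05  2.89685951e+00] [ 0.68283121  0.31454857 -0.42310814] 85.34628532940683 [-1.39182167  0.62926295  0.03844918  1.51825239 -0.02697745  0.99630534
 -0.01996757]
(array([-1.4941, -0.7937,  0.4097]), array([-1.000e-03,  6.000e-04,  7.142e-01]))
```

{"method": "step_arm", "body": {
  "plan": [
    {"dx":-0.06,"dy":-0.032,"dz":0,"ax":0,"ay":0,"az":0,"gripper":1},
    {"dx":-0.13,"dy":-0.069,"dz":0,"ax":0,"ay":0,"az":0,"gripper":1},
    {"dx":-0.13,"dy":-0.069,"dz":0,"ax":0,"ay":0,"az":0,"gripper":1},
    {"dx":-0.13,"dy":-0.069,"dz":0,"ax":0,"ay":0,"az":0,"gripper":1},
    {"dx":-0.13,"dy":-0.069,"dz":0,"ax":0,"ay":0,"az":0,"gripper":1},
    {"dx":-0.13,"dy":-0.069,"dz":0,"ax":0,"ay":0,"az":0,"gripper":1},
    {"dx":-0.13,"dy":-0.069,"dz":0,"ax":0,"ay":0,"az":0,"gripper":1},
    {"dx":-0.13,"dy":-0.069,"dz":0,"ax":0,"ay":0,"az":0,"gripper":1},
    {"dx":-0.13,"dy":-0.069,"dz":0,"ax":0,"ay":0,"az":0,"gripper":1},
    {"dx":-0.13,"dy":-0.069,"dz":0,"ax":0,"ay":0,"az":0,"gripper":1},
    {"dx":-0.13,"dy":-0.069,"dz":0,"ax":0,"ay":0,"az":0,"gripper":1},
    {"dx":-0.13,"dy":-0.069,"dz":0,"ax":0,"ay":0,"az":0,"gripper":1},
    {"dx":0,"dy":0,"dz":0,"ax":0,"ay":0,"az":0.1,"gripper":1},
    {"dx":0,"dy":0,"dz":0,"ax":0,"ay":0,"az":0.1,"gripper":1},
    {"dx":0,"dy":0,"dz":0,"ax":0,"ay":0,"az":0.1,"gripper":1},
    {"dx":0,"dy":0,"dz":0,"ax":0,"ay":0,"az":0.1,"gripper":1},
    {"dx":0,"dy":0,"dz":0,"ax":0,"ay":0,"az":0.1,"gripper":1},
    {"dx":0,"dy":0,"dz":0,"ax":0,"ay":0,"az":0.1,"gripper":1},
    {"dx":0,"dy":0,"dz":0,"ax":0,"ay":0,"az":0.1,"gripper":1},
    {"dx":0,"dy":0,"dz":0,"ax":0,"ay":0,"az":0.014,"gripper":1}
  ]
}}

```text
clock: 2.6
eef_pos: [533.7, 290.5, 253.2]
tool_rot: [-3.141, 0.001, 1.774]
force: [-0.3, 0.9, 0.2]
width: 85.4
gripper_force: 0.0
```

Run:
```python
from h import *;from cell import ctrl
s=ctrl.read_state();print(s["clock"],s["eef_pos"],s["tool_rot"],s["force"],s["width"],s["qpos"])
print(delta(s,[534.5,290.3,52],1.775))
```

```text
2.6 [533.70941543 290.49410004 253.21034027] [-3.14113478e+00  1.09100707e-03  1.77428950e+00] [-0.25658655  0.9421052   0.15980204] 85.41291352718474 [-0.76766477  0.5901437   0.36056884  1.64779651 -0.24280776  0.94887939
 -0.11711766]
(array([-4.000e-04,  2.800e-03,  6.707e-01]), array([-0.0003,  0.0007, -0.0005]))
```

{"method": "step_arm", "body": {
  "plan": [
    {"dx":0,"dy":0.003,"dz":0.1,"ax":0,"ay":0,"az":0,"gripper":1},
    {"dx":0,"dy":0,"dz":0.12,"ax":0,"ay":0,"az":0,"gripper":1},
    {"dx":0,"dy":0,"dz":0.12,"ax":0,"ay":0,"az":0,"gripper":1},
    {"dx":0,"dy":0,"dz":0.12,"ax":0,"ay":0,"az":0,"gripper":1},
    {"dx":0,"dy":0,"dz":0.08,"ax":0,"ay":0,"az":0,"gripper":1},
    {"dx":0,"dy":0,"dz":0.06,"ax":0,"ay":0,"az":0,"gripper":1},
    {"dx":0,"dy":0,"dz":0.04,"ax":0,"ay":0,"az":0,"gripper":1},
    {"dx":0,"dy":0,"dz":0.03,"ax":0,"ay":0,"az":0,"gripper":1},
    {"dx":0,"dy":0,"dz":0,"ax":0,"ay":0,"az":0,"gripper":1},
    {"dx":0,"dy":0,"dz":0,"ax":0,"ay":0,"az":0,"gripper":0.5},
    {"dx":0,"dy":0,"dz":0,"ax":0,"ay":0,"az":0,"gripper":0.5},
    {"dx":0,"dy":0,"dz":0,"ax":0,"ay":0,"az":0,"gripper":0.5},
    {"dx":0,"dy":0,"dz":0,"ax":0,"ay":0,"az":0,"gripper":0.5},
    {"dx":0,"dy":0,"dz":0,"ax":0,"ay":0,"az":0,"gripper":0.5}
  ]
}}

```text
clock: 4.35
eef_pos: [535.1, 292.6, 53.2]
tool_rot: [3.14, -0.001, 1.775]
force: [-0.3, -0.4, 6.7]
width: 59.1
gripper_force: 66.0
```

{"method": "step_arm", "body": {
  "plan": [
    {"dx":0,"dy":0,"dz":-0.02,"ax":0,"ay":0,"az":0,"gripper":0.3},
    {"dx":0,"dy":0,"dz":-0.05,"ax":0,"ay":0,"az":0,"gripper":0.3},
    {"dx":0,"dy":0,"dz":-0.1,"ax":0,"ay":0,"az":0,"gripper":0.3},
    {"dx":0,"dy":0,"dz":-0.12,"ax":0,"ay":0,"az":0,"gripper":0.3},
    {"dx":0,"dy":0,"dz":-0.1,"ax":0,"ay":0,"az":0,"gripper":0.3},
    {"dx":-0.05,"dy":0,"dz":-0.1,"ax":0,"ay":0,"az":0,"gripper":0.3},
    {"dx":-0.1,"dy":0.003,"dz":-0.05,"ax":0,"ay":0,"az":0,"gripper":0.3},
    {"dx":-0.13,"dy":0.004,"dz":0,"ax":0,"ay":0,"az":0,"gripper":0.3},
    {"dx":-0.13,"dy":0.004,"dz":0,"ax":0,"ay":0,"az":0,"gripper":0.3},
    {"dx":-0.13,"dy":0.004,"dz":0,"ax":0,"ay":0,"az":0,"gripper":0.3},
    {"dx":-0.13,"dy":0.004,"dz":0,"ax":0,"ay":0,"az":0,"gripper":0.3},
    {"dx":-0.13,"dy":0.004,"dz":0,"ax":0,"ay":0,"az":0,"gripper":0.3},
    {"dx":-0.1,"dy":0,"dz":0,"ax":0,"ay":0,"az":0,"gripper":0.3},
    {"dx":-0.054,"dy":0,"dz":0,"ax":0,"ay":0,"az":0.03,"gripper":0.3},
    {"dx":0,"dy":0,"dz":0,"ax":0,"ay":0,"az":0.06,"gripper":0.3},
    {"dx":0,"dy":0,"dz":0,"ax":0,"ay":0,"az":0.06,"gripper":0.3},
    {"dx":0,"dy":0,"dz":0,"ax":0,"ay":0,"az":0.05,"gripper":0.3},
    {"dx":0,"dy":0,"dz":0,"ax":0,"ay":0,"az":0,"gripper":0.3}
  ]
}}

```text
clock: 6.6
eef_pos: [599.2, 14.6, 214.4]
tool_rot: [-3.141, -0.0, 1.462]
force: [0.5, -0.2, -2.8]
width: 59.1
gripper_force: 65.2
```

Run:
```python
from h import *;from cell import ctrl
s=ctrl.read_state();print(s["clock"],s["eef_pos"],s["tool_rot"],s["force"],s["width"],s["gripper_force"])
print(delta(s,[600,14,100],1.46))
```

```text
6.6 [599.1631533   14.55356389 214.37179786] [-3.14112106e+00 -4.11617366e-04  1.46205597e+00] [ 0.4893618  -0.16410983 -2.78778791] 59.12817774148994 65.24858236312866
(array([-0.0017,  0.0032,  0.3812]), array([-0.0003, -0.0003,  0.0013]))
```

Run:
```python
from h import *
np.set_printoptions(precision=1,suppress=True)
s,t=load("scene0"),load("top0")
R=lambda y:np.array([[np.cos(y),-np.sin(y)],[np.sin(y),np.cos(y)]])
O=np.array([595,-30.7])
for p in((327,110),(318,203),(345,108),(342,207)): print("foot t",(ray(t,*cr(*p,4,290,205),58)-O)@R(1.46)-[45,0])
for p in((468,210),(484,280)): print("foot s",(ray(s,*cr(*p,3.6,120,200),58)-O)@R(1.46)-[45,0])
# rail tops z=26: inner/outer edges from top, (u,v)
for p in((360,95),(348,237),(172,77)): print("rail t",(ray(t,*cr(*p,4,290,205),26)-O)@R(1.46)-[45,0])
for p in((459,350),(440,222)): print("rail s",(ray(s,*cr(*p,3.6,120,200),26)-O)@R(1.46)-[45,0])
```

```text
foot t [-44.7 -21.2]
foot t [-44.2  31. ]
foot t [-54.4 -23.3]
foot t [-57.3  31.8]
foot s [-46.5  20.4]
foot s [-46.8 -26.6]
rail t [-64.8 -39.9]
rail t [-64.7  41.8]
rail t [ 41.5 -39.2]
rail s [-67.8 -47.8]
rail s [-62.4  37.5]
```

{"method": "step_arm", "body": {
  "plan": [
    {"dx":-0.001,"dy":0.002,"dz":0.06,"ax":0,"ay":0,"az":0.001,"gripper":0.3},
    {"dx":0,"dy":0,"dz":0.08,"ax":0,"ay":0,"az":0,"gripper":0.3},
    {"dx":0,"dy":0,"dz":0.06,"ax":0,"ay":0,"az":0,"gripper":0.3},
    {"dx":0,"dy":0,"dz":0.04,"ax":0,"ay":0,"az":0,"gripper":0.3},
    {"dx":0,"dy":0,"dz":0.02,"ax":0,"ay":0,"az":0,"gripper":0.3},
    {"dx":0,"dy":0,"dz":0,"ax":0,"ay":0,"az":0,"gripper":0.3}
  ]
}}

```text
clock: 7.35
eef_pos: [600.0, 13.0, 136.1]
tool_rot: [-3.141, 0.0, 1.459]
force: [1.4, -0.4, -2.7]
width: 59.5
gripper_force: 65.3
```

Run:
```python
from h import *;from cell import ctrl
def crop(i,u0,v0,u1,v1,f): return cv2.resize(i["color"][v0:v1,u0:u1,::-1],None,fx=f,fy=f,interpolation=cv2.INTER_CUBIC)
for n in("scene","top"):
    i=ctrl.get_image(n);np.savez(f"{n}1.npz",**i)
cv2.imwrite("pics/d.png",crop(load("scene1"),220,190,340,300,5))
cv2.imwrite("pics/e.png",crop(load("top1"),290,195,400,295,5.5))
s=ctrl.read_state();print(s["eef_pos"],s["tool_rot"],s["force"])
cv2.imwrite("pics/f.png",np.hstack([cv2.resize(cv2.imread("pics/d.png"),(400,367)),cv2.resize(cv2.imread("pics/e.png"),(400,364))[:364] if 0 else cv2.resize(cv2.imread("pics/e.png"),(400,367))]))
```

```text
[600.47765406  12.98835083 136.85885349] [ 3.14040344e+00 -1.62668995e-04  1.45945297e+00] [-0.89113227 -1.18457862 -2.61374558]
```

View pics/d.png

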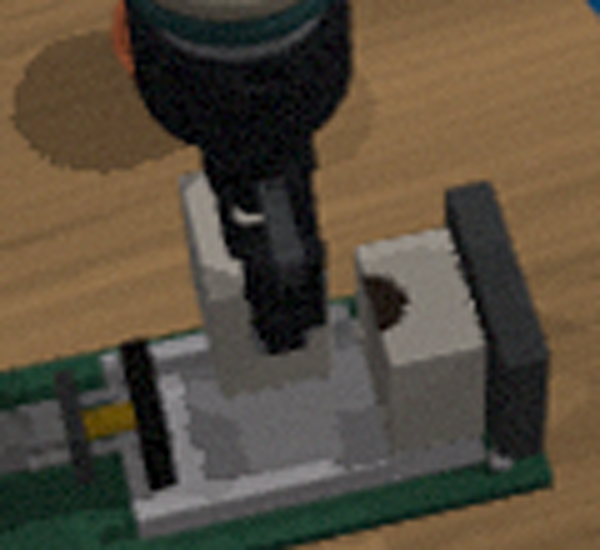

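The block is held upright and level above the bed, between the foot (150,415) and the fixed half (430,340). Next I'll check the lateral alignment from the scene view's bias.

Run:
```python
from h import *
np.set_printoptions(precision=1,suppress=True)
s=load("scene1")
R=lambda y:np.array([[np.cos(y),-np.sin(y)],[np.sin(y),np.cos(y)]])
O=np.array([600.2,13.0]) # TCP
f=lambda z,*p:(ray(s,*cr(*p,5,220,190),z)-O)@R(1.46)
print("block bottom -y",f(83.7,218,393),f(83.7,327,378),"expect y=-30")
print("block top -x+y",f(153.7,185,175))
print("rail -y outer top", f(26,135,520),f(26,485,446),"in");print("plate",f(10,550,480),f(10,140,0) )
print("fixed half top z82",[f(82,*p) for p in((358,247),(392,363),(485,347),(450,232))])
# depth-based
for n in("scene1","scene0","top0"):
    i=load(n);P=cloud(i);q=(P[...,:2]-O)@R(1.46)
    m=(abs(P[...,2]-26)<2.5)&(q[...,0]>-58)&(q[...,0]<20)&(abs(q[...,1])<45)
    for sg in(1,-1):
        k=m&(sg*q[...,1]>25);Q=q[k]
        print(n,sg,k.sum(),np.percentile(Q[:,1],[3,50,97]) if k.sum() else "",np.polyfit(Q[:,0],Q[:,1],1) if k.sum()>20 else "")
    m=(abs(P[...,2]-82)<4)&(q[...,0]>35)&(q[...,0]<85)&(abs(q[...,1])<40);Q=q[m]
    print("fixed",m.sum(),np.percentile(Q,[3,50,97],axis=0).ravel(),"z",np.median(P[m][:,2]), "angle",cv2.minAreaRect(Q.astype(np.float32)))
```

```text
block bottom -y [-25.7 -26. ] [ 16.6 -30.1] expect y=-30
block top -x+y [-22.1  28. ]
rail -y outer top [-66.5 -39.9] [ 77.7 -42.6] in
plate [102.  -55.9] [-11.5 239.7]
fixed half top z82 [array([43.2, 28.3]), array([ 43. , -28.8]), array([ 80.1, -30.9]), array([81. , 26.1])]
scene1 1 36 [31.6 36.5 40.6] [ 0.  36.9]
scene1 -1 134 [-40.9 -36.2 -31. ] [ -0.  -36.5]
fixed 531 [ 42.9 -29.5  62.9  -2.5  84.1  28.6] z 81.46577920432844 angle ((63.420013427734375, -0.4611091613769531), (43.00926208496094, 69.7489013671875), 0.4319842755794525)
scene0 1 99 [32.1 36.2 41. ] [-0.  36.4]
scene0 -1 129 [-40.7 -36.6 -32.4] [  0.  -36.6]
fixed 527 [ 42.9 -28.8  63.   -1.6  84.1  28.2] z 81.3268774661326 angle ((63.34404373168945, 1.4210739135742188), (72.58078002929688, 43.1823616027832), 89.87745666503906)
top0 1 102 [33.3 38.  42. ] [ 0.  37.9]
top0 -1 91 [-39.5 -35.4 -30.7] [  0.  -35.2]
fixed 474 [ 44.9 -26.4  63.4   2.2  82.2  29.7] z 82.15321717489371 angle ((63.59627151489258, 1.8606796264648438), (39.89139938354492, 60.013343811035156), 0.15396398305892944)
```

View pics/e.png

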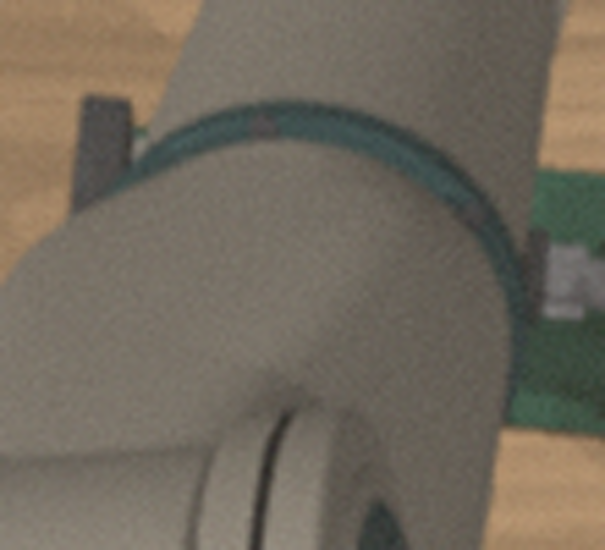

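Run:
```python
from h import *
np.set_printoptions(precision=2,suppress=True)
R=lambda y:np.array([[np.cos(y),-np.sin(y)],[np.sin(y),np.cos(y)]])
O=np.array([600.2,13.0])
i=load("scene1");P=cloud(i);q=(P[...,:2]-O)@R(1.46);z=P[...,2]
def rep(n,m,ax):
    if m.sum()<8: print(n,m.sum());return
    Q=np.c_[q[m],z[m]];o=[k for k in(0,1,2) if k!=ax];A=np.c_[Q[:,o],np.ones(len(Q))]
    print(n,m.sum(),"med",np.median(Q[:,ax]),"coef",np.linalg.lstsq(A,Q[:,ax],rcond=None)[0],"std",Q[:,ax].std())
rep("block -y face",(abs(q[...,1]+30)<5)&(abs(q[...,0])<21)&(z>87)&(z<108),1)
rep("block -y face wings",(abs(q[...,1]+30)<5)&(abs(q[...,0]+17)<4)&(z>87)&(z<150),1)
rep("block -x face",(abs(q[...,0]+23)<6)&(abs(q[...,1])<27)&(z>90)&(z<148),0)
rep("fixed -y face",(abs(q[...,1]+30)<5)&(abs(q[...,0]-63)<17)&(z>35)&(z<75),1)
rep("rail -y outer",(abs(q[...,1]+40.5)<3)&(abs(q[...,0]+20)<40)&(z>13)&(z<23),1)
rep("block low z",(abs(q[...,1])<45)&(abs(q[...,0])<21)&(z>75)&(z<108),2)
```

```text
block -y face 122 med -28.994534151782887 coef [  0.01  -0.02 -27.25] std 0.9943076303913819
block -y face wings 81 med -29.038594269320207 coef [ -0.01   0.   -29.57] std 0.7758890085779092
block -x face 51 med -24.466864253788614 coef [ -0.    -0.   -24.27] std 0.27291479778938993
fixed -y face 173 med -29.247591913902514 coef [  0.01  -0.   -29.67] std 1.0378196076294524
rail -y outer 91 med -39.41460392398437 coef [ -0.    -0.02 -39.15] std 0.889882486829299
block low z 141 med 95.73716152613952 coef [ 0.01 -1.4  55.33] std 7.00642035506006
```

Aligned to within about 0.3 mm (block face -29.0, fixed half face -29.25, rail -39.4), so I can lower it.

{"method": "step_arm", "body": {
  "plan": [
    {"dx":0,"dy":0,"dz":0.03,"ax":0,"ay":0,"az":0,"gripper":0.3},
    {"dx":0,"dy":0,"dz":0.05,"ax":0,"ay":0,"az":0,"gripper":0.3},
    {"dx":0,"dy":0,"dz":0.05,"ax":0,"ay":0,"az":0,"gripper":0.3},
    {"dx":0,"dy":0,"dz":0.03,"ax":0,"ay":0,"az":0,"gripper":0.3},
    {"dx":0,"dy":0,"dz":0.02,"ax":0,"ay":0,"az":0,"gripper":0.3},
    {"dx":0,"dy":0,"dz":0.01,"ax":0,"ay":0,"az":0,"gripper":0.3},
    {"dx":0,"dy":0,"dz":0.01,"ax":0,"ay":0,"az":0,"gripper":0.3},
    {"dx":0,"dy":0,"dz":0.01,"ax":0,"ay":0,"az":0,"gripper":0.3},
    {"dx":0,"dy":0,"dz":0,"ax":0,"ay":0,"az":0,"gripper":0.3}
  ]
}}

```text
clock: 8.57
eef_pos: [599.9, 13.1, 73.3]
tool_rot: [-3.141, -0.0, 1.46]
force: [1.1, -0.3, -2.7]
width: 58.8
gripper_force: 65.3
```

Bottom is ~8 mm above the floor and already between the rails with no contact force. Going slowly.

{"method": "step_arm", "body": {
  "plan": [
    {"dx":0,"dy":0,"dz":0.008,"ax":0,"ay":0,"az":0,"gripper":0.3},
    {"dx":0,"dy":0,"dz":0.007,"ax":0,"ay":0,"az":0,"gripper":0.3},
    {"dx":0,"dy":0,"dz":0.004,"ax":0,"ay":0,"az":0,"gripper":0.3},
    {"dx":0,"dy":0,"dz":0.003,"ax":0,"ay":0,"az":0,"gripper":0.3},
    {"dx":0,"dy":0,"dz":0,"ax":0,"ay":0,"az":0,"gripper":0.3}
  ]
}}

```text
clock: 9.2
eef_pos: [599.9, 13.0, 66.6]
tool_rot: [-3.141, 0.0, 1.459]
force: [-0.6, 0.3, -2.4]
width: 59.5
gripper_force: 65.3
```

{"method": "step_arm", "body": {
  "plan": [
    {"dx":0,"dy":0,"dz":0.003,"ax":0,"ay":0,"az":0,"gripper":0.3},
    {"dx":0,"dy":0,"dz":0.002,"ax":0,"ay":0,"az":0,"gripper":0.3},
    {"dx":0,"dy":0,"dz":0,"ax":0,"ay":0,"az":0,"gripper":0.3}
  ]
}}

```text
clock: 9.57
eef_pos: [600.0, 13.1, 65.3]
tool_rot: [3.142, -0.0, 1.459]
force: [-0.1, -1.4, -1.0]
width: 59.0
gripper_force: 65.4
```

{"method": "step_arm", "body": {
  "plan": [
    {"dx":0,"dy":0,"dz":0.002,"ax":0,"ay":0,"az":0,"gripper":0.3},
    {"dx":0,"dy":0,"dz":0.001,"ax":0,"ay":0,"az":0,"gripper":0.3},
    {"dx":0,"dy":0,"dz":0,"ax":0,"ay":0,"az":0,"gripper":0.3}
  ]
}}

```text
clock: 9.95
eef_pos: [600.0, 13.1, 65.2]
tool_rot: [3.141, -0.0, 1.459]
force: [-2.6, 0.5, 5.4]
width: 58.9
gripper_force: 66.3
```

{"method": "step_arm", "body": {
  "plan": [
    {"dx":0,"dy":0,"dz":0,"ax":0,"ay":0,"az":0,"gripper":0.9},
    {"dx":0,"dy":0,"dz":0,"ax":0,"ay":0,"az":0,"gripper":0.9},
    {"dx":0,"dy":0,"dz":0,"ax":0,"ay":0,"az":0,"gripper":0.9},
    {"dx":0,"dy":0,"dz":0,"ax":0,"ay":0,"az":0,"gripper":0.9},
    {"dx":0,"dy":0,"dz":-0.03,"ax":0,"ay":0,"az":0,"gripper":0.9},
    {"dx":0,"dy":0,"dz":-0.05,"ax":0,"ay":0,"az":0,"gripper":0.9},
    {"dx":0,"dy":0,"dz":-0.1,"ax":0,"ay":0,"az":0,"gripper":0.9},
    {"dx":0,"dy":0,"dz":-0.12,"ax":0,"ay":0,"az":0,"gripper":0.9},
    {"dx":0,"dy":0,"dz":-0.12,"ax":0,"ay":0,"az":0,"gripper":0.9},
    {"dx":0,"dy":0,"dz":-0.08,"ax":0,"ay":0,"az":0,"gripper":0.9},
    {"dx":-0.05,"dy":-0.035,"dz":-0.05,"ax":0,"ay":0,"az":0,"gripper":0.9},
    {"dx":-0.1,"dy":-0.07,"dz":0,"ax":0,"ay":0,"az":0,"gripper":0.9},
    {"dx":-0.12,"dy":-0.085,"dz":0,"ax":0,"ay":0,"az":0,"gripper":0.9},
    {"dx":-0.12,"dy":-0.085,"dz":0,"ax":0,"ay":0,"az":0,"gripper":0.9},
    {"dx":-0.12,"dy":-0.085,"dz":0,"ax":0,"ay":0,"az":0,"gripper":0.9},
    {"dx":-0.1,"dy":-0.05,"dz":0,"ax":0,"ay":0,"az":0,"gripper":0.9},
    {"dx":-0.05,"dy":0,"dz":0,"ax":0,"ay":0,"az":0.05,"gripper":0.9}
  ]
}}

```text
clock: 12.08
eef_pos: [453.2, -172.1, 229.7]
tool_rot: [-3.141, -0.0, 1.373]
force: [0.9, -0.8, -0.4]
width: 76.9
gripper_force: 0.0
```

```bash
cat >> h.py <<'E'
C=np.array([595.,-30.7]);YC=1.46
def RR(y): return np.array([[np.cos(y),-np.sin(y)],[np.sin(y),np.cos(y)]])
def c2w(x,y): return RR(YC)@[x,y]+C
def w2c(p): return (np.asarray(p)[...,:2]-C)@RR(YC)
E
python3 - <<'E'
from h import *;from cell import ctrl
np.set_printoptions(precision=3,suppress=True)
# refine clamp frame: TCP (600.0,13.1) is on centre line (~0.2)
i=ctrl.get_image("scene");np.savez("scene2.npz",**i)
P=cloud(i);q=w2c(P);z=P[...,2]
b=(abs(z-82)<4)&(abs(q[...,0]-38)<32)&(abs(q[...,1])<40);print("halfB top",b.sum(),np.percentile(q[b],[3,50,97],axis=0)-[45,0],np.median(z[b]))
m=(z>90)&(z<150)&(abs(q[...,0]+140)<50)&(abs(q[...,1]-103)<25)
print("handle",m.sum(),q[m].mean(0),np.percentile(q[m],[3,97],axis=0),np.percentile(z[m],[3,97]))
t=m&(z>139);print("top",t.sum(),q[t].mean(0) if t.any() else "")
# pixel-wise project model
s=ctrl.read_state();print(s["clock"],s["eef_pos"],s["tool_rot"],s["qpos"],w2c(s["eef_pos"]))
h=c2w(-151,104);print(h,delta(s,[*h,200],-0.111))
def crop(i,u0,v0,u1,v1,f): return cv2.resize(i["color"][v0:v1,u0:u1,::-1],None,fx=f,fy=f,interpolation=cv2.INTER_CUBIC)
cv2.imwrite("pics/g.png",crop(i,120,190,340,330,3.6))
E
```

```text
halfB top 574 [[-24.074 -29.369]
 [ -3.511  -1.255]
 [ 18.169  27.566]] 81.44453537256237
handle 289 [-150.407   98.339] [[-161.467   92.179]
 [-140.265  111.018]] [ 92.233 142.791]
top 85 [-151.425  103.471]
12.125 [ 454.442 -173.663  229.863] [3.141 0.002 1.369] [-0.015  0.464  0.458  1.999 -0.296  0.741  0.419] [-157.628  123.889]
[ 474.942 -169.275] (array([0.028, 0.064, 0.1  ]), array([0.001, 0.   , 0.942]))
```

View pics/g.png

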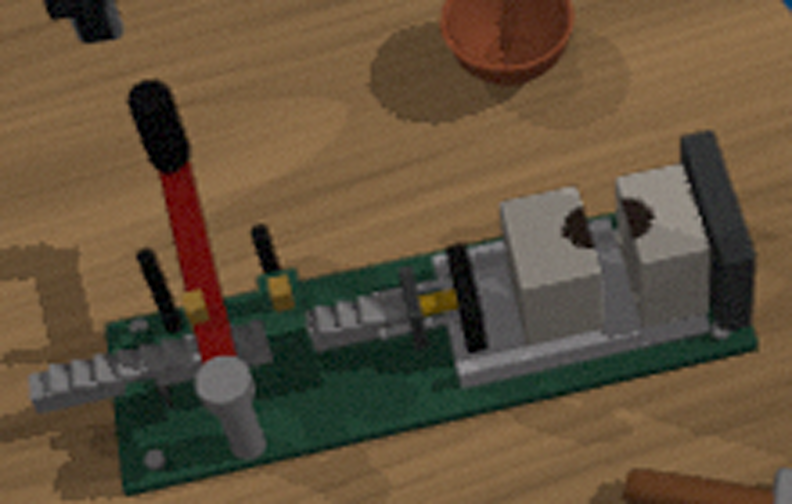

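{"method": "step_arm", "body": {
  "plan": [
    {"dx":0,"dy":0,"dz":0,"ax":0,"ay":0,"az":0.1,"gripper":0.9},
    {"dx":0,"dy":0,"dz":0,"ax":0,"ay":0,"az":0.1,"gripper":0.9},
    {"dx":0,"dy":0,"dz":0,"ax":0,"ay":0,"az":0.1,"gripper":0.9},
    {"dx":0,"dy":0,"dz":0,"ax":0,"ay":0,"az":0.1,"gripper":0.9},
    {"dx":0,"dy":0,"dz":0,"ax":0,"ay":0,"az":0.1,"gripper":0.9},
    {"dx":0,"dy":0,"dz":0,"ax":0,"ay":0,"az":0.1,"gripper":0.9},
    {"dx":0,"dy":0,"dz":0,"ax":0,"ay":0,"az":0.1,"gripper":0.9},
    {"dx":0,"dy":0,"dz":0,"ax":0,"ay":0,"az":0.1,"gripper":0.9},
    {"dx":0,"dy":0,"dz":0,"ax":0,"ay":0,"az":0.1,"gripper":0.9},
    {"dx":0,"dy":0,"dz":0,"ax":0,"ay":0,"az":0.042,"gripper":0.9},
    {"dx":0.066,"dy":-0.022,"dz":0,"ax":0,"ay":0,"az":0,"gripper":0.9},
    {"dx":0,"dy":0,"dz":0,"ax":0,"ay":0,"az":0,"gripper":0.9}
  ]
}}

```text
clock: 13.62
eef_pos: [477.8, -164.1, 229.0]
tool_rot: [3.141, -0.0, -0.095]
force: [-0.0, 0.2, -1.3]
width: 76.6
gripper_force: 0.0
```

Run:
```python
from h import *;from cell import ctrl
s=ctrl.read_state();print(s["clock"],s["eef_pos"],s["tool_rot"],s["force"],s["qpos"],w2c(s["eef_pos"]))
print(delta(s,[*c2w(-151,104.2),118],-0.111))
```

```text
13.625 [ 477.77191928 -164.11583389  228.96350988] [ 3.14139374e+00 -3.75654858e-04 -9.53733426e-02] [-0.04357943  0.16651131 -1.26914625] [-0.2930199   0.60393362  0.88193293  1.95859289 -0.61150019  0.86880253
 -0.74904129] [-145.55965956  101.75752136]
(array([-0.0086,  0.0179,  0.3699]), array([ 0.0001, -0.0002,  0.0099]))
```

{"method": "step_arm", "body": {
  "plan": [
    {"dx":-0.009,"dy":0.018,"dz":0.06,"ax":0,"ay":0,"az":0.01,"gripper":0.9},
    {"dx":0,"dy":0,"dz":0.09,"ax":0,"ay":0,"az":0,"gripper":0.9},
    {"dx":0,"dy":0,"dz":0.09,"ax":0,"ay":0,"az":0,"gripper":0.9},
    {"dx":0,"dy":0,"dz":0.07,"ax":0,"ay":0,"az":0,"gripper":0.9},
    {"dx":0,"dy":0,"dz":0.04,"ax":0,"ay":0,"az":0,"gripper":0.9},
    {"dx":0,"dy":0,"dz":0.02,"ax":0,"ay":0,"az":0,"gripper":0.9},
    {"dx":0,"dy":0,"dz":0,"ax":0,"ay":0,"az":0,"gripper":0.9}
  ]
}}

```text
clock: 14.5
eef_pos: [472.9, -170.6, 118.4]
tool_rot: [3.142, -0.0, -0.115]
force: [0.3, 0.5, 0.2]
width: 77.2
gripper_force: 0.0
```

Run:
```python
from h import *;from cell import ctrl
s=ctrl.read_state();print(s["clock"],s["eef_pos"],s["tool_rot"],s["force"],s["qpos"],w2c(s["eef_pos"]))
print(delta(s,[*c2w(-151,104.2),118],-0.111))
```

```text
14.5 [ 472.88247426 -170.61142738  118.41295931] [ 3.14157032e+00 -5.62011100e-05 -1.14510622e-01] [0.30853178 0.50330938 0.17416736] [-0.15181842  0.74653164  0.69341741  2.0557601  -0.81892193  0.63634373
 -0.57904311] [-152.55604929  105.89876973]
(array([ 0.0056, -0.0052,  0.0014]), array([ 0.    , -0.    , -0.0022]))
```

{"method": "step_arm", "body": {
  "plan": [
    {"dx":0.0055,"dy":-0.005,"dz":0,"ax":0,"ay":0,"az":0,"gripper":0.5},
    {"dx":0,"dy":0,"dz":0,"ax":0,"ay":0,"az":0,"gripper":0.1},
    {"dx":0,"dy":0,"dz":0,"ax":0,"ay":0,"az":0,"gripper":0.1},
    {"dx":0,"dy":0,"dz":0,"ax":0,"ay":0,"az":0,"gripper":0.1},
    {"dx":0,"dy":0,"dz":0,"ax":0,"ay":0,"az":0,"gripper":0.1},
    {"dx":0,"dy":0,"dz":0,"ax":0,"ay":0,"az":0,"gripper":0.1},
    {"dx":0,"dy":0,"dz":0,"ax":0,"ay":0,"az":0,"gripper":0.1}
  ]
}}

```text
clock: 15.38
eef_pos: [474.9, -169.4, 118.8]
tool_rot: [-3.142, -0.001, -0.115]
force: [-1.3, 0.1, 6.7]
width: 22.7
gripper_force: 58.5
```

```bash
cat > st.py <<'E'
from h import *;from cell import ctrl
import sys
s=ctrl.read_state();p=w2c(s["eef_pos"]);f=s["force"][:2]@RR(YC)
print("t %.2f clamp"%s["clock"],p.round(1),"z %.1f"%s["eef_pos"][2],"a %.3f r %.1f"%(.19+np.arctan2(p[0]+140,p[1]+45),np.hypot(p[0]+140,p[1]+45)),"F clamp",f.round(1),"Fz %.1f"%s["force"][2],"w %.1f"%s["width"],"yaw %.3f"%s["tool_rot"][2])
E
python3 st.py
```

```text
t 15.38 clamp [-151.1  104. ] z 118.8 a 0.115 r 149.5 F clamp [-0.1  1.3] Fz 6.7 w 22.7 yaw -0.115
```

{"method": "step_arm", "body": {
  "plan": [
    {"dx":0.0011,"dy":0.0125,"dz":0,"ax":0,"ay":0,"az":-0.016,"gripper":0.1},
    {"dx":0.0011,"dy":0.0125,"dz":0,"ax":0,"ay":0,"az":-0.016,"gripper":0.1},
    {"dx":0.0011,"dy":0.0125,"dz":0,"ax":0,"ay":0,"az":-0.016,"gripper":0.1},
    {"dx":0.0011,"dy":0.0125,"dz":0,"ax":0,"ay":0,"az":-0.016,"gripper":0.1},
    {"dx":0,"dy":0,"dz":0,"ax":0,"ay":0,"az":0,"gripper":0.1}
  ]
}}

```text
clock: 16.0
eef_pos: [474.9, -184.8, 118.8]
tool_rot: [3.141, -0.001, -0.014]
force: [-1.2, 0.4, 7.1]
width: 22.6
gripper_force: 58.9
```

```bash
python3 st.py
```

```text
t 16.00 clamp [-166.4  102.3] z 118.8 a 0.012 r 149.6 F clamp [0.2 1.3] Fz 7.1 w 22.6 yaw -0.014
```

{"method": "step_arm", "body": {
  "plan": [
    {"dx":0.0003,"dy":0.004,"dz":0,"ax":0,"ay":0,"az":-0.005,"gripper":0.1},
    {"dx":0,"dy":0,"dz":0,"ax":0,"ay":0,"az":0,"gripper":0.1}
  ]
}}

```text
clock: 16.25
eef_pos: [475.0, -185.8, 118.8]
tool_rot: [3.141, -0.001, -0.007]
force: [-1.3, -1.0, 6.4]
width: 22.8
gripper_force: 59.0
```

```bash
python3 st.py
```

```text
t 16.25 clamp [-167.4  102.1] z 118.8 a 0.006 r 149.7 F clamp [-1.2  1.2] Fz 6.4 w 22.8 yaw -0.007
```

{"method": "step_arm", "body": {
  "plan": [
    {"dx":0.0003,"dy":0.004,"dz":0,"ax":0,"ay":0,"az":-0.005,"gripper":0.1},
    {"dx":0,"dy":0,"dz":0,"ax":0,"ay":0,"az":0,"gripper":0.1}
  ]
}}

```text
clock: 16.5
eef_pos: [475.1, -186.9, 118.8]
tool_rot: [3.142, -0.001, 0.001]
force: [-1.9, 0.2, 6.4]
width: 22.6
gripper_force: 59.0
```

```bash
python3 st.py
```

```text
t 16.50 clamp [-168.5  101.9] z 118.8 a -0.002 r 149.6 F clamp [0.  1.9] Fz 6.4 w 22.6 yaw 0.001
```

{"method": "step_arm", "body": {
  "plan": [
    {"dx":0.0003,"dy":0.003,"dz":0,"ax":0,"ay":0,"az":-0.004,"gripper":0.1},
    {"dx":0,"dy":0,"dz":0,"ax":0,"ay":0,"az":0,"gripper":0.1}
  ]
}}

```text
clock: 16.75
eef_pos: [475.1, -187.8, 118.8]
tool_rot: [3.142, -0.001, 0.008]
force: [-1.6, -0.1, 6.5]
width: 22.9
gripper_force: 59.0
```

```bash
python3 st.py
```

```text
t 16.75 clamp [-169.4  101.8] z 118.8 a -0.007 r 149.7 F clamp [-0.3  1.6] Fz 6.5 w 22.9 yaw 0.008
```

{"method": "step_arm", "body": {
  "plan": [
    {"dx":0.0003,"dy":0.003,"dz":0,"ax":0,"ay":0,"az":-0.004,"gripper":0.1},
    {"dx":0,"dy":0,"dz":0,"ax":0,"ay":0,"az":0,"gripper":0.1}
  ]
}}

```text
clock: 17.0
eef_pos: [475.2, -188.6, 118.7]
tool_rot: [-3.141, -0.0, 0.014]
force: [-0.7, 0.9, 7.3]
width: 22.8
gripper_force: 59.1
```

```bash
python3 st.py
```

```text
t 17.00 clamp [-170.2  101.6] z 118.7 a -0.013 r 149.7 F clamp [0.9 0.8] Fz 7.3 w 22.8 yaw 0.014
```

{"method": "step_arm", "body": {
  "plan": [
    {"dx":0.0003,"dy":0.003,"dz":0,"ax":0,"ay":0,"az":-0.004,"gripper":0.1},
    {"dx":0,"dy":0,"dz":0,"ax":0,"ay":0,"az":0,"gripper":0.1}
  ]
}}

```text
clock: 17.25
eef_pos: [475.2, -188.9, 118.8]
tool_rot: [-3.14, -0.0, 0.02]
force: [-1.4, 1.7, 8.0]
width: 22.6
gripper_force: 59.3
```

```bash
python3 st.py
```

```text
t 17.25 clamp [-170.4  101.6] z 118.8 a -0.015 r 149.7 F clamp [1.5 1.6] Fz 8.0 w 22.6 yaw 0.020
```

{"method": "step_arm", "body": {
  "plan": [
    {"dx":0.0003,"dy":0.003,"dz":0,"ax":0,"ay":0,"az":-0.004,"gripper":0.1},
    {"dx":0,"dy":0,"dz":0,"ax":0,"ay":0,"az":0,"gripper":0.1}
  ]
}}

```text
clock: 17.5
eef_pos: [475.2, -189.0, 118.7]
tool_rot: [-3.139, -0.0, 0.026]
force: [-1.7, 3.9, 9.9]
width: 22.8
gripper_force: 59.5
```

```bash
python3 st.py
```

```text
t 17.50 clamp [-170.6  101.5] z 118.7 a -0.016 r 149.7 F clamp [3.7 2.1] Fz 9.9 w 22.8 yaw 0.026
```

Rear stop felt at measured a ≈ -0.015. First stroke forward.

{"method": "step_arm", "body": {
  "plan": [
    {"dx":-0.001,"dy":-0.015,"dz":0,"ax":0,"ay":0,"az":0.019,"gripper":0.1},
    {"dx":-0.001,"dy":-0.015,"dz":0,"ax":0,"ay":0,"az":0.019,"gripper":0.1},
    {"dx":-0.001,"dy":-0.015,"dz":0,"ax":0,"ay":0,"az":0.019,"gripper":0.1},
    {"dx":-0.001,"dy":-0.015,"dz":0,"ax":0,"ay":0,"az":0.019,"gripper":0.1},
    {"dx":-0.001,"dy":-0.015,"dz":0,"ax":0,"ay":0,"az":0.019,"gripper":0.1},
    {"dx":-0.001,"dy":-0.015,"dz":0,"ax":0,"ay":0,"az":0.019,"gripper":0.1},
    {"dx":-0.001,"dy":-0.015,"dz":0,"ax":0,"ay":0,"az":0.019,"gripper":0.1},
    {"dx":-0.001,"dy":-0.015,"dz":0,"ax":0,"ay":0,"az":0.019,"gripper":0.1},
    {"dx":-0.001,"dy":-0.015,"dz":0,"ax":0,"ay":0,"az":0.019,"gripper":0.1},
    {"dx":-0.001,"dy":-0.015,"dz":0,"ax":0,"ay":0,"az":0.019,"gripper":0.1},
    {"dx":-0.001,"dy":-0.015,"dz":0,"ax":0,"ay":0,"az":0.019,"gripper":0.1},
    {"dx":-0.001,"dy":-0.015,"dz":0,"ax":0,"ay":0,"az":0.019,"gripper":0.1},
    {"dx":0,"dy":0,"dz":0,"ax":0,"ay":0,"az":0,"gripper":0.1}
  ]
}}

```text
clock: 19.12
eef_pos: [480.0, -136.9, 118.8]
tool_rot: [3.141, -0.002, -0.332]
force: [0.6, -1.0, 5.5]
width: 22.5
gripper_force: 59.1
```

```bash
python3 st.py
```

```text
t 19.12 clamp [-118.3  102.5] z 118.8 a 0.336 r 149.1 F clamp [-0.9 -0.7] Fz 5.5 w 22.5 yaw -0.332
```

{"method": "step_arm", "body": {
  "plan": [
    {"dx":-0.001,"dy":-0.007,"dz":0,"ax":0,"ay":0,"az":0.009,"gripper":0.1},
    {"dx":-0.001,"dy":-0.006,"dz":0,"ax":0,"ay":0,"az":0.008,"gripper":0.1},
    {"dx":-0.001,"dy":-0.005,"dz":0,"ax":0,"ay":0,"az":0.006,"gripper":0.1},
    {"dx":0,"dy":0,"dz":0,"ax":0,"ay":0,"az":0,"gripper":0.1}
  ]
}}

```text
clock: 19.62
eef_pos: [481.4, -132.1, 118.7]
tool_rot: [3.141, -0.003, -0.368]
force: [3.3, -2.7, 5.6]
width: 22.2
gripper_force: 59.0
```

```bash
python3 st.py
```

```text
t 19.62 clamp [-113.3  101.7] z 118.7 a 0.370 r 149.1 F clamp [-2.3 -3.6] Fz 5.6 w 22.2 yaw -0.368
```

{"method": "step_arm", "body": {
  "plan": [
    {"dx":0.003,"dy":-0.004,"dz":0,"ax":0,"ay":0,"az":0.004,"gripper":0.1},
    {"dx":0,"dy":0,"dz":0,"ax":0,"ay":0,"az":0,"gripper":0.1}
  ]
}}

```text
clock: 19.88
eef_pos: [481.5, -131.8, 118.7]
tool_rot: [3.14, -0.002, -0.375]
force: [-0.2, -4.4, 7.3]
width: 22.6
gripper_force: 59.3
```

```bash
python3 st.py
python3 - <<'E'
from h import *;from cell import ctrl
i=ctrl.get_image("scene");np.savez("scene3.npz",**i)
P=cloud(i);q=w2c(P);z=P[...,2]
for n in("scene2","scene3"):
    i=load(n);P=cloud(i);q=w2c(P);z=P[...,2]
    col=i["color"].astype(int)
    f=(col.max(-1)<50)&(abs(q[...,1])<26)&(z>20)&(z<62)&(abs(q[...,0]-20)<40)&(q[...,0]<42+45)
    print(n,"foot x(bed)",f.sum(),np.percentile(q[f][:,0],[3,50,97])-45)
    y=(col[...,0]>100)&(col[...,2]<60)&(col[...,1]>80)&(abs(q[...,1])<12)&(q[...,0]>-80)&(z<60);print("yellow",y.sum(),np.percentile(q[y][:,0],[2,98])-45 if y.any() else "")
    b=(abs(z-82)<4)&(abs(q[...,0]-38)<22)&(abs(q[...,1])<40);print("B",np.percentile(q[b][:,0],[3,97])-45)
E
```

```text
t 19.88 clamp [-113.   101.6] z 118.7 a 0.372 r 149.1 F clamp [-4.3 -0.3] Fz 7.3 w 22.6 yaw -0.375
scene2 foot x(bed) 172 [-58.66084138 -53.541875   -47.99202672]
yellow 141 [-77.05196093 838.32873992]
B [-24.22062586  13.6660882 ]
scene3 foot x(bed) 168 [-52.97959273 -47.99515641 -42.36131114]
yellow 101 [-71.15181971 837.53109679]
B [-24.22962177  13.78053054]
```

{"method": "step_arm", "body": {
  "plan": [
    {"dx":0.0012,"dy":0.015,"dz":0,"ax":0,"ay":0,"az":-0.019,"gripper":0.1},
    {"dx":0.0012,"dy":0.015,"dz":0,"ax":0,"ay":0,"az":-0.019,"gripper":0.1},
    {"dx":0.0012,"dy":0.015,"dz":0,"ax":0,"ay":0,"az":-0.019,"gripper":0.1},
    {"dx":0.0012,"dy":0.015,"dz":0,"ax":0,"ay":0,"az":-0.019,"gripper":0.1},
    {"dx":0.0012,"dy":0.015,"dz":0,"ax":0,"ay":0,"az":-0.019,"gripper":0.1},
    {"dx":0.0012,"dy":0.015,"dz":0,"ax":0,"ay":0,"az":-0.019,"gripper":0.1},
    {"dx":0.0012,"dy":0.015,"dz":0,"ax":0,"ay":0,"az":-0.019,"gripper":0.1},
    {"dx":0.0012,"dy":0.015,"dz":0,"ax":0,"ay":0,"az":-0.019,"gripper":0.1},
    {"dx":0.0012,"dy":0.015,"dz":0,"ax":0,"ay":0,"az":-0.019,"gripper":0.1},
    {"dx":0.0012,"dy":0.015,"dz":0,"ax":0,"ay":0,"az":-0.019,"gripper":0.1},
    {"dx":0.0012,"dy":0.015,"dz":0,"ax":0,"ay":0,"az":-0.019,"gripper":0.1},
    {"dx":0.0012,"dy":0.015,"dz":0,"ax":0,"ay":0,"az":-0.019,"gripper":0.1},
    {"dx":0.001,"dy":0.012,"dz":0,"ax":0,"ay":0,"az":-0.015,"gripper":0.1},
    {"dx":0.0005,"dy":0.006,"dz":0,"ax":0,"ay":0,"az":-0.008,"gripper":0.1},
    {"dx":0,"dy":0,"dz":0,"ax":0,"ay":0,"az":0,"gripper":0.1}
  ]
}}

```text
clock: 21.8
eef_pos: [475.2, -188.8, 118.7]
tool_rot: [-3.14, -0.001, 0.02]
force: [-0.0, 0.9, 9.7]
width: 22.5
gripper_force: 59.4
```

```bash
python3 st.py
```

```text
t 21.80 clamp [-170.3  101.6] z 118.7 a -0.014 r 149.7 F clamp [0.9 0.1] Fz 9.7 w 22.5 yaw 0.020
```

{"method": "step_arm", "body": {
  "plan": [
    {"dx":0.0003,"dy":0.003,"dz":0,"ax":0,"ay":0,"az":-0.004,"gripper":0.1},
    {"dx":0,"dy":0,"dz":0,"ax":0,"ay":0,"az":0,"gripper":0.1},
    {"dx":-0.0008,"dy":-0.015,"dz":0,"ax":0,"ay":0,"az":0.019,"gripper":0.1},
    {"dx":-0.0008,"dy":-0.015,"dz":0,"ax":0,"ay":0,"az":0.019,"gripper":0.1},
    {"dx":-0.0008,"dy":-0.015,"dz":0,"ax":0,"ay":0,"az":0.019,"gripper":0.1},
    {"dx":-0.0008,"dy":-0.015,"dz":0,"ax":0,"ay":0,"az":0.019,"gripper":0.1},
    {"dx":-0.0008,"dy":-0.015,"dz":0,"ax":0,"ay":0,"az":0.019,"gripper":0.1},
    {"dx":-0.0008,"dy":-0.015,"dz":0,"ax":0,"ay":0,"az":0.019,"gripper":0.1},
    {"dx":-0.0008,"dy":-0.015,"dz":0,"ax":0,"ay":0,"az":0.019,"gripper":0.1},
    {"dx":-0.0008,"dy":-0.015,"dz":0,"ax":0,"ay":0,"az":0.019,"gripper":0.1},
    {"dx":-0.0008,"dy":-0.015,"dz":0,"ax":0,"ay":0,"az":0.019,"gripper":0.1},
    {"dx":-0.0008,"dy":-0.015,"dz":0,"ax":0,"ay":0,"az":0.019,"gripper":0.1},
    {"dx":-0.0008,"dy":-0.015,"dz":0,"ax":0,"ay":0,"az":0.019,"gripper":0.1},
    {"dx":-0.0008,"dy":-0.015,"dz":0,"ax":0,"ay":0,"az":0.019,"gripper":0.1},
    {"dx":-0.0004,"dy":-0.008,"dz":0,"ax":0,"ay":0,"az":0.01,"gripper":0.1},
    {"dx":-0.0004,"dy":-0.007,"dz":0,"ax":0,"ay":0,"az":0.009,"gripper":0.1},
    {"dx":-0.0003,"dy":-0.006,"dz":0,"ax":0,"ay":0,"az":0.008,"gripper":0.1},
    {"dx":0,"dy":0,"dz":0,"ax":0,"ay":0,"az":0,"gripper":0.1}
  ]
}}

```text
clock: 24.05
eef_pos: [481.5, -131.8, 118.8]
tool_rot: [3.14, -0.002, -0.375]
force: [-0.1, -3.9, 6.7]
width: 22.6
gripper_force: 59.2
```

```bash
cat > foot.py <<'E'
from h import *;from cell import ctrl
import sys
n=sys.argv[1]
i=ctrl.get_image("scene");np.savez(n+".npz",**i)
P=cloud(i);q=w2c(P);z=P[...,2];col=i["color"].astype(int)
f=(col.max(-1)<50)&(abs(q[...,1])<26)&(z>20)&(z<62)&(abs(q[...,0]-20)<40)
print(n,"foot x(bed)",f.sum(),np.percentile(q[f][:,0],[3,50,97])-45)
y=(col[...,0]>100)&(col[...,2]<60)&(col[...,1]>80)&(abs(q[...,1])<12)&(q[...,0]>-80)&(q[...,0]<60)&(z<60);print("yellow",y.sum(),np.percentile(q[y][:,0],[2,98])-45 if y.any() else "")
b=(abs(z-82)<4)&(abs(q[...,0]-55)<42)&(abs(q[...,1])<40);print("B",np.percentile(q[b][:,0],[3,97])-45)
E
python3 st.py;python3 foot.py scene4
```

```text
t 24.05 clamp [-113.1  101.6] z 118.8 a 0.372 r 149.1 F clamp [-3.9 -0.4] Fz 6.7 w 22.6 yaw -0.375
scene4 foot x(bed) 198 [-64.17540385 -36.69760956 -30.19825526]
yellow 0 
B [-23.87340159  50.28312575]
```

{"method": "step_arm", "body": {
  "plan": [
    {"dx":0.0012,"dy":0.015,"dz":0,"ax":0,"ay":0,"az":-0.019,"gripper":0.1},
    {"dx":0.0012,"dy":0.015,"dz":0,"ax":0,"ay":0,"az":-0.019,"gripper":0.1},
    {"dx":0.0012,"dy":0.015,"dz":0,"ax":0,"ay":0,"az":-0.019,"gripper":0.1},
    {"dx":0.0012,"dy":0.015,"dz":0,"ax":0,"ay":0,"az":-0.019,"gripper":0.1},
    {"dx":0.0012,"dy":0.015,"dz":0,"ax":0,"ay":0,"az":-0.019,"gripper":0.1},
    {"dx":0.0012,"dy":0.015,"dz":0,"ax":0,"ay":0,"az":-0.019,"gripper":0.1},
    {"dx":0.0012,"dy":0.015,"dz":0,"ax":0,"ay":0,"az":-0.019,"gripper":0.1},
    {"dx":0.0012,"dy":0.015,"dz":0,"ax":0,"ay":0,"az":-0.019,"gripper":0.1},
    {"dx":0.0012,"dy":0.015,"dz":0,"ax":0,"ay":0,"az":-0.019,"gripper":0.1},
    {"dx":0.0012,"dy":0.015,"dz":0,"ax":0,"ay":0,"az":-0.019,"gripper":0.1},
    {"dx":0.0012,"dy":0.015,"dz":0,"ax":0,"ay":0,"az":-0.019,"gripper":0.1},
    {"dx":0.0012,"dy":0.015,"dz":0,"ax":0,"ay":0,"az":-0.019,"gripper":0.1},
    {"dx":0.001,"dy":0.012,"dz":0,"ax":0,"ay":0,"az":-0.015,"gripper":0.1},
    {"dx":0.0005,"dy":0.006,"dz":0,"ax":0,"ay":0,"az":-0.008,"gripper":0.1},
    {"dx":0.0003,"dy":0.004,"dz":0,"ax":0,"ay":0,"az":-0.005,"gripper":0.1},
    {"dx":0,"dy":0,"dz":0,"ax":0,"ay":0,"az":0,"gripper":0.1}
  ]
}}

```text
clock: 26.1
eef_pos: [475.2, -189.0, 118.7]
tool_rot: [-3.139, -0.001, 0.027]
force: [-0.3, 2.4, 10.6]
width: 22.6
gripper_force: 59.6
```

```bash
python3 st.py
```

```text
t 26.10 clamp [-170.6  101.6] z 118.7 a -0.016 r 149.7 F clamp [2.3 0.5] Fz 10.6 w 22.6 yaw 0.027
```

{"method": "step_arm", "body": {
  "plan": [
    {"dx":-0.0008,"dy":-0.015,"dz":0,"ax":0,"ay":0,"az":0.019,"gripper":0.1},
    {"dx":-0.0008,"dy":-0.015,"dz":0,"ax":0,"ay":0,"az":0.019,"gripper":0.1},
    {"dx":-0.0008,"dy":-0.015,"dz":0,"ax":0,"ay":0,"az":0.019,"gripper":0.1},
    {"dx":-0.0008,"dy":-0.015,"dz":0,"ax":0,"ay":0,"az":0.019,"gripper":0.1},
    {"dx":-0.0008,"dy":-0.015,"dz":0,"ax":0,"ay":0,"az":0.019,"gripper":0.1},
    {"dx":-0.0008,"dy":-0.015,"dz":0,"ax":0,"ay":0,"az":0.019,"gripper":0.1},
    {"dx":-0.0008,"dy":-0.015,"dz":0,"ax":0,"ay":0,"az":0.019,"gripper":0.1},
    {"dx":-0.0008,"dy":-0.015,"dz":0,"ax":0,"ay":0,"az":0.019,"gripper":0.1},
    {"dx":-0.0008,"dy":-0.015,"dz":0,"ax":0,"ay":0,"az":0.019,"gripper":0.1},
    {"dx":-0.0008,"dy":-0.015,"dz":0,"ax":0,"ay":0,"az":0.019,"gripper":0.1},
    {"dx":-0.0008,"dy":-0.015,"dz":0,"ax":0,"ay":0,"az":0.019,"gripper":0.1},
    {"dx":-0.0008,"dy":-0.015,"dz":0,"ax":0,"ay":0,"az":0.019,"gripper":0.1},
    {"dx":-0.0004,"dy":-0.008,"dz":0,"ax":0,"ay":0,"az":0.01,"gripper":0.1},
    {"dx":-0.0004,"dy":-0.007,"dz":0,"ax":0,"ay":0,"az":0.009,"gripper":0.1},
    {"dx":-0.0003,"dy":-0.006,"dz":0,"ax":0,"ay":0,"az":0.008,"gripper":0.1},
    {"dx":0,"dy":0,"dz":0,"ax":0,"ay":0,"az":0,"gripper":0.1}
  ]
}}

```text
clock: 28.1
eef_pos: [481.4, -131.9, 118.8]
tool_rot: [3.14, -0.002, -0.373]
force: [0.6, -3.2, 6.4]
width: 22.9
gripper_force: 59.2
```

```bash
python3 st.py;python3 foot.py scene5
```

```text
t 28.10 clamp [-113.2  101.7] z 118.8 a 0.371 r 149.1 F clamp [-3.1 -1. ] Fz 6.4 w 22.9 yaw -0.373
scene5 foot x(bed) 251 [-56.61748754 -26.78099096 -18.65506671]
yellow 0 
B [-16.0566888   50.29109374]
```

{"method": "step_arm", "body": {
  "plan": [
    {"dx":0.0012,"dy":0.015,"dz":0,"ax":0,"ay":0,"az":-0.019,"gripper":0.1},
    {"dx":0.0012,"dy":0.015,"dz":0,"ax":0,"ay":0,"az":-0.019,"gripper":0.1},
    {"dx":0.0012,"dy":0.015,"dz":0,"ax":0,"ay":0,"az":-0.019,"gripper":0.1},
    {"dx":0.0012,"dy":0.015,"dz":0,"ax":0,"ay":0,"az":-0.019,"gripper":0.1},
    {"dx":0.0012,"dy":0.015,"dz":0,"ax":0,"ay":0,"az":-0.019,"gripper":0.1},
    {"dx":0.0012,"dy":0.015,"dz":0,"ax":0,"ay":0,"az":-0.019,"gripper":0.1},
    {"dx":0.0012,"dy":0.015,"dz":0,"ax":0,"ay":0,"az":-0.019,"gripper":0.1},
    {"dx":0.0012,"dy":0.015,"dz":0,"ax":0,"ay":0,"az":-0.019,"gripper":0.1},
    {"dx":0.0012,"dy":0.015,"dz":0,"ax":0,"ay":0,"az":-0.019,"gripper":0.1},
    {"dx":0.0012,"dy":0.015,"dz":0,"ax":0,"ay":0,"az":-0.019,"gripper":0.1},
    {"dx":0.0012,"dy":0.015,"dz":0,"ax":0,"ay":0,"az":-0.019,"gripper":0.1},
    {"dx":0.0012,"dy":0.015,"dz":0,"ax":0,"ay":0,"az":-0.019,"gripper":0.1},
    {"dx":0.001,"dy":0.012,"dz":0,"ax":0,"ay":0,"az":-0.015,"gripper":0.1},
    {"dx":0.0005,"dy":0.006,"dz":0,"ax":0,"ay":0,"az":-0.008,"gripper":0.1},
    {"dx":0.0003,"dy":0.003,"dz":0,"ax":0,"ay":0,"az":-0.004,"gripper":0.1},
    {"dx":0,"dy":0,"dz":0,"ax":0,"ay":0,"az":0,"gripper":0.1}
  ]
}}

```text
clock: 30.15
eef_pos: [475.2, -189.0, 118.7]
tool_rot: [-3.138, -0.001, 0.027]
force: [-0.8, 3.2, 11.0]
width: 22.9
gripper_force: 59.6
```

```bash
python3 st.py
```

```text
t 30.15 clamp [-170.6  101.6] z 118.7 a -0.016 r 149.7 F clamp [3.1 1.2] Fz 11.0 w 22.9 yaw 0.027
```

{"method": "step_arm", "body": {
  "plan": [
    {"dx":-0.0008,"dy":-0.015,"dz":0,"ax":0,"ay":0,"az":0.019,"gripper":0.1},
    {"dx":-0.0008,"dy":-0.015,"dz":0,"ax":0,"ay":0,"az":0.019,"gripper":0.1},
    {"dx":-0.0008,"dy":-0.015,"dz":0,"ax":0,"ay":0,"az":0.019,"gripper":0.1},
    {"dx":-0.0008,"dy":-0.015,"dz":0,"ax":0,"ay":0,"az":0.019,"gripper":0.1},
    {"dx":-0.0008,"dy":-0.015,"dz":0,"ax":0,"ay":0,"az":0.019,"gripper":0.1},
    {"dx":-0.0008,"dy":-0.015,"dz":0,"ax":0,"ay":0,"az":0.019,"gripper":0.1},
    {"dx":-0.0008,"dy":-0.015,"dz":0,"ax":0,"ay":0,"az":0.019,"gripper":0.1},
    {"dx":-0.0008,"dy":-0.015,"dz":0,"ax":0,"ay":0,"az":0.019,"gripper":0.1},
    {"dx":-0.0008,"dy":-0.015,"dz":0,"ax":0,"ay":0,"az":0.019,"gripper":0.1},
    {"dx":-0.0008,"dy":-0.015,"dz":0,"ax":0,"ay":0,"az":0.019,"gripper":0.1},
    {"dx":-0.0008,"dy":-0.015,"dz":0,"ax":0,"ay":0,"az":0.019,"gripper":0.1},
    {"dx":-0.0008,"dy":-0.015,"dz":0,"ax":0,"ay":0,"az":0.019,"gripper":0.1},
    {"dx":-0.0004,"dy":-0.008,"dz":0,"ax":0,"ay":0,"az":0.01,"gripper":0.1},
    {"dx":-0.0004,"dy":-0.007,"dz":0,"ax":0,"ay":0,"az":0.009,"gripper":0.1},
    {"dx":-0.0003,"dy":-0.006,"dz":0,"ax":0,"ay":0,"az":0.008,"gripper":0.1},
    {"dx":0,"dy":0,"dz":0,"ax":0,"ay":0,"az":0,"gripper":0.1}
  ]
}}

```text
clock: 32.15
eef_pos: [481.5, -131.9, 118.7]
tool_rot: [3.14, -0.002, -0.373]
force: [0.4, -3.7, 6.4]
width: 22.6
gripper_force: 59.2
```

```bash
python3 st.py;python3 foot.py scene6
python3 - <<'E'
from h import *
def crop(i,u0,v0,u1,v1,f): return cv2.resize(i["color"][v0:v1,u0:u1,::-1],None,fx=f,fy=f,interpolation=cv2.INTER_CUBIC)
cv2.imwrite("pics/k.png",crop(load("scene6"),190,220,340,310,5))
E
```

```text
t 32.15 clamp [-113.2  101.7] z 118.7 a 0.371 r 149.1 F clamp [-3.7 -0.8] Fz 6.4 w 22.6 yaw -0.373
scene6 foot x(bed) 251 [-44.92087353 -14.71363347  -6.39701683]
yellow 0 
B [-3.59642798 50.46477763]
```

View pics/k.png

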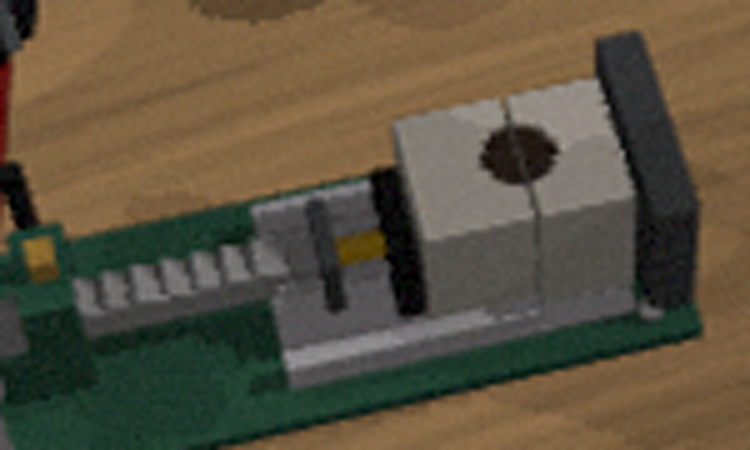

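Halves are nearly closed (thin gap at (520,110)–(540,300)), and the yellow rod (335–388,248) is still at full length. One more stroke should do it; I'll watch it closely near the end.

{"method": "step_arm", "body": {
  "plan": [
    {"dx":0.0012,"dy":0.015,"dz":0,"ax":0,"ay":0,"az":-0.019,"gripper":0.1},
    {"dx":0.0012,"dy":0.015,"dz":0,"ax":0,"ay":0,"az":-0.019,"gripper":0.1},
    {"dx":0.0012,"dy":0.015,"dz":0,"ax":0,"ay":0,"az":-0.019,"gripper":0.1},
    {"dx":0.0012,"dy":0.015,"dz":0,"ax":0,"ay":0,"az":-0.019,"gripper":0.1},
    {"dx":0.0012,"dy":0.015,"dz":0,"ax":0,"ay":0,"az":-0.019,"gripper":0.1},
    {"dx":0.0012,"dy":0.015,"dz":0,"ax":0,"ay":0,"az":-0.019,"gripper":0.1},
    {"dx":0.0012,"dy":0.015,"dz":0,"ax":0,"ay":0,"az":-0.019,"gripper":0.1},
    {"dx":0.0012,"dy":0.015,"dz":0,"ax":0,"ay":0,"az":-0.019,"gripper":0.1},
    {"dx":0.0012,"dy":0.015,"dz":0,"ax":0,"ay":0,"az":-0.019,"gripper":0.1},
    {"dx":0.0012,"dy":0.015,"dz":0,"ax":0,"ay":0,"az":-0.019,"gripper":0.1},
    {"dx":0.0012,"dy":0.015,"dz":0,"ax":0,"ay":0,"az":-0.019,"gripper":0.1},
    {"dx":0.0012,"dy":0.015,"dz":0,"ax":0,"ay":0,"az":-0.019,"gripper":0.1},
    {"dx":0.001,"dy":0.012,"dz":0,"ax":0,"ay":0,"az":-0.015,"gripper":0.1},
    {"dx":0.0005,"dy":0.006,"dz":0,"ax":0,"ay":0,"az":-0.008,"gripper":0.1},
    {"dx":0.0003,"dy":0.003,"dz":0,"ax":0,"ay":0,"az":-0.004,"gripper":0.1},
    {"dx":0,"dy":0,"dz":0,"ax":0,"ay":0,"az":0,"gripper":0.1}
  ]
}}

```text
clock: 34.2
eef_pos: [475.2, -189.1, 118.7]
tool_rot: [-3.138, -0.001, 0.028]
force: [0.4, 2.4, 10.8]
width: 22.6
gripper_force: 59.6
```

```bash
python3 st.py
```

```text
t 34.20 clamp [-170.6  101.6] z 118.7 a -0.016 r 149.8 F clamp [ 2.5 -0.1] Fz 10.8 w 22.6 yaw 0.028
```

{"method": "step_arm", "body": {
  "plan": [
    {"dx":-0.0008,"dy":-0.015,"dz":0,"ax":0,"ay":0,"az":0.019,"gripper":0.1},
    {"dx":-0.0008,"dy":-0.015,"dz":0,"ax":0,"ay":0,"az":0.019,"gripper":0.1},
    {"dx":-0.0008,"dy":-0.015,"dz":0,"ax":0,"ay":0,"az":0.019,"gripper":0.1},
    {"dx":-0.0008,"dy":-0.015,"dz":0,"ax":0,"ay":0,"az":0.019,"gripper":0.1},
    {"dx":-0.0008,"dy":-0.015,"dz":0,"ax":0,"ay":0,"az":0.019,"gripper":0.1},
    {"dx":-0.0008,"dy":-0.015,"dz":0,"ax":0,"ay":0,"az":0.019,"gripper":0.1},
    {"dx":-0.0008,"dy":-0.015,"dz":0,"ax":0,"ay":0,"az":0.019,"gripper":0.1},
    {"dx":-0.0008,"dy":-0.015,"dz":0,"ax":0,"ay":0,"az":0.019,"gripper":0.1},
    {"dx":-0.0008,"dy":-0.015,"dz":0,"ax":0,"ay":0,"az":0.019,"gripper":0.1},
    {"dx":-0.0008,"dy":-0.015,"dz":0,"ax":0,"ay":0,"az":0.019,"gripper":0.1},
    {"dx":-0.0008,"dy":-0.015,"dz":0,"ax":0,"ay":0,"az":0.019,"gripper":0.1},
    {"dx":-0.0008,"dy":-0.015,"dz":0,"ax":0,"ay":0,"az":0.019,"gripper":0.1},
    {"dx":-0.0004,"dy":-0.008,"dz":0,"ax":0,"ay":0,"az":0.01,"gripper":0.1},
    {"dx":-0.0004,"dy":-0.007,"dz":0,"ax":0,"ay":0,"az":0.009,"gripper":0.1},
    {"dx":-0.0003,"dy":-0.006,"dz":0,"ax":0,"ay":0,"az":0.008,"gripper":0.1},
    {"dx":0,"dy":0,"dz":0,"ax":0,"ay":0,"az":0,"gripper":0.1}
  ]
}}

```text
clock: 36.2
eef_pos: [480.9, -133.7, 118.8]
tool_rot: [3.137, -0.002, -0.372]
force: [-0.7, -7.7, 5.3]
width: 22.9
gripper_force: 59.2
```

```bash
python3 st.py;python3 foot.py scene7
```

```text
t 36.20 clamp [-115.  102.] z 118.8 a 0.359 r 149.1 F clamp [-7.7 -0.2] Fz 5.3 w 22.9 yaw -0.372
scene7 foot x(bed) 261 [-35.29613223 -13.5995267   -4.75284248]
yellow 0 
B [-2.2349437  50.25100322]
```

{"method": "step_arm", "body": {
  "plan": [
    {"dx":-0.0002,"dy":-0.005,"dz":0,"ax":0,"ay":0,"az":0.003,"gripper":0.1},
    {"dx":-0.0002,"dy":-0.004,"dz":0,"ax":0,"ay":0,"az":0.003,"gripper":0.1},
    {"dx":0,"dy":0,"dz":0,"ax":0,"ay":0,"az":0,"gripper":0.1}
  ]
}}

```text
clock: 36.62
eef_pos: [481.4, -132.0, 118.8]
tool_rot: [3.136, -0.003, -0.383]
force: [-1.5, -9.3, 5.6]
width: 22.4
gripper_force: 59.4
```

```bash
python3 st.py
```

```text
t 36.62 clamp [-113.2  101.7] z 118.8 a 0.371 r 149.1 F clamp [-9.5  0.5] Fz 5.6 w 22.4 yaw -0.383
```

{"method": "step_arm", "body": {
  "plan": [
    {"dx":-0.0002,"dy":-0.005,"dz":0,"ax":0,"ay":0,"az":0.002,"gripper":0.1},
    {"dx":0,"dy":0,"dz":0,"ax":0,"ay":0,"az":0,"gripper":0.1}
  ]
}}

```text
clock: 36.88
eef_pos: [481.5, -131.7, 118.8]
tool_rot: [3.134, -0.003, -0.387]
force: [-2.8, -11.4, 3.1]
width: 22.7
gripper_force: 59.6
```

```bash
python3 st.py; python3 foot.py scene8
```

```text
t 36.88 clamp [-112.9  101.6] z 118.8 a 0.373 r 149.1 F clamp [-11.7   1.6] Fz 3.1 w 22.7 yaw -0.387
scene8 foot x(bed) 263 [-34.86213357 -13.1978059   -4.78202008]
yellow 0 
B [-2.39960883 50.42975341]
```

At the front stop with the spring load on. Returning to the rear stop.

{"method": "step_arm", "body": {
  "plan": [
    {"dx":0.0006,"dy":0.014,"dz":0,"ax":0,"ay":0,"az":-0.008,"gripper":0.1},
    {"dx":0.0012,"dy":0.015,"dz":0,"ax":0,"ay":0,"az":-0.019,"gripper":0.1},
    {"dx":0.0012,"dy":0.015,"dz":0,"ax":0,"ay":0,"az":-0.019,"gripper":0.1},
    {"dx":0.0012,"dy":0.015,"dz":0,"ax":0,"ay":0,"az":-0.019,"gripper":0.1},
    {"dx":0.0012,"dy":0.015,"dz":0,"ax":0,"ay":0,"az":-0.019,"gripper":0.1},
    {"dx":0.0012,"dy":0.015,"dz":0,"ax":0,"ay":0,"az":-0.019,"gripper":0.1},
    {"dx":0.0012,"dy":0.015,"dz":0,"ax":0,"ay":0,"az":-0.019,"gripper":0.1},
    {"dx":0.0012,"dy":0.015,"dz":0,"ax":0,"ay":0,"az":-0.019,"gripper":0.1},
    {"dx":0.0012,"dy":0.015,"dz":0,"ax":0,"ay":0,"az":-0.019,"gripper":0.1},
    {"dx":0.0012,"dy":0.015,"dz":0,"ax":0,"ay":0,"az":-0.019,"gripper":0.1},
    {"dx":0.0012,"dy":0.015,"dz":0,"ax":0,"ay":0,"az":-0.019,"gripper":0.1},
    {"dx":0.0012,"dy":0.015,"dz":0,"ax":0,"ay":0,"az":-0.019,"gripper":0.1},
    {"dx":0.0012,"dy":0.015,"dz":0,"ax":0,"ay":0,"az":-0.019,"gripper":0.1},
    {"dx":0.001,"dy":0.012,"dz":0,"ax":0,"ay":0,"az":-0.015,"gripper":0.1},
    {"dx":0.0005,"dy":0.006,"dz":0,"ax":0,"ay":0,"az":-0.008,"gripper":0.1},
    {"dx":0.0003,"dy":0.003,"dz":0,"ax":0,"ay":0,"az":-0.004,"gripper":0.1},
    {"dx":0,"dy":0,"dz":0,"ax":0,"ay":0,"az":0,"gripper":0.1}
  ]
}}

```text
clock: 39.05
eef_pos: [475.2, -189.1, 118.7]
tool_rot: [-3.138, -0.001, 0.028]
force: [0.9, 2.7, 10.8]
width: 22.5
gripper_force: 59.9
```

```bash
python3 st.py; python3 foot.py scene9
python3 - <<'E'
from h import *
def crop(i,u0,v0,u1,v1,f): return cv2.resize(i["color"][v0:v1,u0:u1,::-1],None,fx=f,fy=f,interpolation=cv2.INTER_CUBIC)
cv2.imwrite("pics/m.png",crop(load("scene9"),190,220,340,310,5))
E
```

```text
t 39.05 clamp [-170.7  101.6] z 118.7 a -0.016 r 149.7 F clamp [ 2.8 -0.6] Fz 10.8 w 22.5 yaw 0.028
scene9 foot x(bed) 251 [-36.84337127 -13.28976687  -4.90537746]
yellow 0 
B [-2.41851368 50.00651918]
```

View pics/m.png

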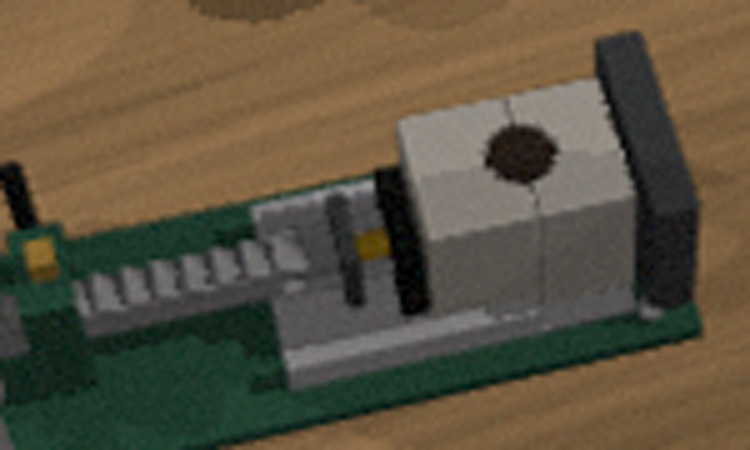

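Mould closed: the yellow rod shrank from about 53 to 34 px (≈12.5 mm long, ≈7.5 mm squeeze, ≈30 N) and it held on the return. Release and retreat.

{"method": "step_arm", "body": {
  "plan": [
    {"dx":0,"dy":0,"dz":0,"ax":0,"ay":0,"az":0,"gripper":0.6},
    {"dx":0,"dy":0,"dz":0,"ax":0,"ay":0,"az":0,"gripper":0.6},
    {"dx":0,"dy":0,"dz":0,"ax":0,"ay":0,"az":0,"gripper":0.6},
    {"dx":0,"dy":0,"dz":0,"ax":0,"ay":0,"az":0,"gripper":0.6},
    {"dx":0,"dy":0,"dz":-0.03,"ax":0,"ay":0,"az":0,"gripper":0.6},
    {"dx":0,"dy":0,"dz":-0.06,"ax":0,"ay":0,"az":0,"gripper":0.6},
    {"dx":0,"dy":0,"dz":-0.1,"ax":0,"ay":0,"az":0,"gripper":0.6},
    {"dx":0,"dy":0,"dz":-0.1,"ax":0,"ay":0,"az":0,"gripper":0.6},
    {"dx":0,"dy":0,"dz":-0.08,"ax":0,"ay":0,"az":0,"gripper":0.6},
    {"dx":0,"dy":0,"dz":0,"ax":0,"ay":0,"az":0,"gripper":0.6},
    {"dx":0,"dy":0,"dz":0,"ax":0,"ay":0,"az":0,"gripper":0.6}
  ]
}}

```text
clock: 40.48
eef_pos: [474.2, -190.4, 229.0]
tool_rot: [-3.141, 0.0, 0.029]
force: [0.4, 0.4, 0.2]
width: 51.6
gripper_force: 0.0
```

```bash
python3 st.py; python3 foot.py scene10
python3 - <<'E'
from h import *
P=cloud(load("scene10"));q=w2c(P);z=P[...,2]
t=(z>139)&(z<150)&(abs(q[...,0]+140)<50)&(abs(q[...,1]-103)<25);print("handle top",t.sum(),q[t].mean(0))
E
```

```text
t 40.48 clamp [-172.1  102.4] z 229.0 a -0.024 r 150.8 F clamp [ 0.5 -0.4] Fz 0.2 w 51.6 yaw 0.029
scene10 foot x(bed) 259 [-36.81496527 -13.19602701  -4.60722098]
yellow 0 
B [-2.2652946  50.25318315]
handle top 87 [-169.09028113  100.63367659]
```

Run:
```python
from h import *
for n in("scene9","scene10"):
    i=load(n);c=i["color"].astype(int);P=cloud(i);q=w2c(P)
    m=(c[...,0]>90)&(c[...,1]<50)&(c[...,2]<50)&(abs(q[...,0]+150)<40)&(q[...,1]>-20)&(q[...,1]<55)&(P[...,2]>60)
    v,u=np.nonzero(m);print(n,len(v),np.polyfit(q[m][:,1],q[m][:,0],1),np.polyfit(v,u,1))
a,b=load("scene9")["color"].astype(int),load("scene10")["color"].astype(int)
d=abs(a-b).max(-1)[235:300,155:200];print((d>60).sum())
```

```text
scene9 221 [  -0.21733642 -148.91207761] [ 0.40857727 61.7644116 ]
scene10 230 [  -0.21797973 -148.66930414] [ 0.41122846 61.15748924]
0
```

The red bar hasn't moved since it was held at the rear stop, so I'm handing in.

```bash
python3 -c "
from cell import ctrl
print(ctrl.finish_job())"
```

```text
the job is handed in; nothing more can be done
None
```

The job is handed in: the loose half stands in the bed, closed against the fixed half at about 30 N (spring squeezed about 7.5 mm, estimated from the picture), and the lever is back at its rear stop with the gripper clear; I made no move toward the bowl, jar or brush, and the judged result was not shown.

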